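# Load the overlocker's thread stand with a cone and a spool

### The arm

A 6-joint arm with a two-finger parallel gripper is mounted at the origin on the work surface. World frame = base frame: x ahead of the robot, y to its left, z up, the work surface at z = 0. Lengths are in mm, angles in degrees, forces in N, time in s.
With the tool pointing down it reaches from about 325 to 775 mm from the base axis. Payload 9.3 kg.
Tool frame: the origin (TCP) lies midway between the tips of the shut fingers; the grasp point (between the pads) lies 19 mm behind it; x points along the fingers, y is the direction in which the jaws open and shut, and the axes are right-handed (so a half turn about x gives the same grasp; the last joint's range is limited). The gripper opens to 85 mm and grips with 20 to 120 N. Pads are 22 mm wide; open, the fingers measure 114 mm over their backs; the gripper's body (76 mm by 85 mm) begins 54 mm behind the grasp point. The pads swing forward as they close: fully open they stand 13 mm farther back than shut.
Start: joints at [-8.743, 14.817, 1.232, 76.415, 0, 81.257], TCP at [549.997, -0.004, 231.279] pointing down, gripper open.
Joint ranges: [-174.27, 174.27], [-52.1, 104.24], [-59.71, 78.15], [-110.17, 111.67], [-87.03, 83.33], [-180, 180]. Speed limits (degrees/s): [127.2, 127.2, 159.86, 180, 180, 180].

### API

Orientations are given as [roll, pitch, yaw] about the fixed x, y, z axes, in that order (R = Rz(yaw) Ry(pitch) Rx(roll)).
In Python, from plant import ctrl gives the robot as it stands. The module is installed in compiled form; this text tells all that it offers.
- The arm moves only by the tool jog_arm, never from a script. Its argument "moves" is a list of rows, each a list of 3 entries, a list of its own where there are three numbers: the turn, a rotation vector about the tool's x, y, z in degrees, then the shift along the tool's x, y, z in m, then the opening in per cent of the stroke, from 0 (shut) to 100 (fully open). A call has 1 to 10 rows; each row is the pose to reach, as a shift and turn from the pose commanded when the call began, along the tool's axes at that moment; what a row does not reach only later rows make up. A row lasts 1/12 s, in which the tool goes at most 41.7 mm and 7.16 degrees, less where a joint would pass 70% of its speed; a pose out of reach is approached as far as the arm can. A call with a gripper value outside its range is refused whole. The fingers move at their own pace and stop on an object; the grip force is fixed at half the most. Time passes only in rows, so rows that repeat a pose let the fingers close. It gives the time, the measured TCP pose, the force and the opening at its end, in the units of the state.
- ctrl.observe(): the state, without advancing time (a new reading comes with each control period).
- ctrl.snapshot(name): name is "scene" or "side" or "wrist"; returns the picture (400x640x3 uint8, red, green, blue); there is no depth.
- ctrl.camera_model(name): a dict with "mtx" (3x3 intrinsics, pixels), "xyz" and "attitude" of the camera in the world. Camera axes: x right, y up, looking along -z (the intrinsics and any distortion apply to the point x, -y, -z); pixel columns grow to the right and rows downward; lengths in mm; the calibration is good to about 2 mm. A picture is of the moment at which its call begins: read the wrist's pose just before it. camera_model takes no time and is no camera call; for the wrist camera it gives the pose at the moment of the call.
- ctrl.finish_job(): hands the job in, once; it reports no verdict.
Trained networks look in the newest picture that a camera, given by its name, has taken for a name from the list of things; names that differ only in an ending like _2 or _b are one class to them, and where a whole thing is asked for, a point or a joint stands for the part that bears it (a point fixed in the world has none). Each returns a list of dicts, best first, with "conf" (0 to 1); they miss things now and then, are a little off and sometimes report something else, mostly with a low value. They report only what shows in the picture. A call takes as long as a camera call. They do not tell look-alikes from the thing itself.
- ctrl.recognise(target, camera): "at" ([column, row] in pixels, amid what is visible of it).
- ctrl.landmark_of(target, camera): "at" ([column, row] in pixels: a listed point, or the origin of a listed thing).
The state is a dict: "time": time; "joints": joint angles; "joint_velocities": joint speeds; "joint_torque": joint torques, N m; "position": TCP position; "ee_rot": TCP orientation; "wrist_force": force on the tool from outside, world axes, zero at the start; "wrist_torque": the same for the moment, N m; "grip_width": finger opening in mm.
Only numpy, scipy, OpenCV 4.12 (cv2) and the standard library are available. Lean on these libraries where they do the work, as an engineer would, in place of code of your own. Each camera call takes 0.05 s, during which the arm holds its last target.

### The job

Load the two-spindle thread stand of the overlocker: on the thick spindle put the tapered cone holder and over it the full cone of green thread, and on the thin pin put the spool of green thread and on top of it the flat spool cap. Everything must sit upright and fully down, lowered into place rather than dropped, and left standing on its own. Do not knock the open dish of pins.

Things in the scene. Friction and masses are not known exactly. Their poses are not given: they have to be found in the camera images.
- thread_stand: Flat grey plate, 120 (x) by 280 (y) by 12 mm thick, fixed to the bench. The two spindles stand on it 150 mm apart along its y, 75 mm either side of its middle and 5 mm to its -x. At +42 mm in x is the empty mast socket, a black collar 22 mm across, rising 20 mm above the plate. Origin: centre of its underside, on the bench.
- cone_spindle: The thick spindle: black tapered plastic post on a black round seat 52 mm across, 6 mm high. Post 13 mm thick at the foot, 11 half-way, 9 near the top, rounded tip 88 mm above the origin. Fixed, on either place of the stand. Origin: centre of the seat's underside, on the plate's top, 12 mm above the bench; z up.
- spool_pin: The thin pin: slim bare steel pin on a black round seat 38 mm across, 6 mm high. Pin 10 mm thick at the foot, 6 near the top, pointed tip 90 mm above the origin. Fixed, on the other place of the stand. Origin: centre of the seat's underside, on the plate's top, 12 mm above the bench; z up.
- cone_holder: Grey hollow plastic plug, tapering upward, on a flange 50 mm across and 4 mm thick. Plug 37 mm across at the flange, narrowing evenly to 20 mm at its top, 60 mm up; hole 17 mm at the bottom, 15 mm at the top. 30 g. Loose, stands flange down and goes on so, onto the thick spindle's seat. Origin: centre of the underside; z up.
- thread_cone: Full cone: green thread on a hollow white cone, wide end down. Thread 62 mm across at the bottom, 45 mm at 88 mm up; white nose above, 32 to 29 mm, to 104 mm. Bore 44 mm at the bottom, 25 at the top. 160 g. Goes loosely over the holder and rests on its flange, 10 mm above the spindle's origin. (A bare white cone is not it.) Origin: centre of the underside; z up.
- thread_spool: Straight reel of green thread, 34 mm across, wound on a white tube (23 mm across) that shows 3 to 4 mm at each end; standing on end, 62 mm high, straight 16 mm hole through the tube. 50 g. Loose; goes over the thin pin onto its seat, as it stands. Origin: centre of the underside; z up.
- spool_cap: Flat grey plastic disc 46 mm across, 5 mm thick, with a raised collar in the middle, 24 mm across, its top 27 mm above the underside; 14 mm hole right through. 20 g. Loose, lies collar up and goes on so: over the thin pin, disc flat on the spool's top, its underside then 68 mm above the pin's origin. Origin: centre of the underside; z up.
- pin_dish: Open steel dish of loose pins, 66 mm across and 20 mm high, standing loose among the other things. Not to be knocked. Origin: centre of the underside; z up.
Not all that is in view belongs to the job. What is shaped like the thread_cone but orange or pink is not meant.

How it is judged:
By the outcome, as a careful person would: the job done as asked, in the order asked, and still so for the second after the job is handed in, with the robot touching nothing.
It also fails if it takes over 112 s, if anything falls off the work surface, if the arm or the gripper's body presses on something with over 40 N, if the wrist force passes 120 N, or if a joint passes its speed limit or range.

## Working session

There is one attempt and no reset: what is moved stays moved. The work goes in short steps, Python scripts to look and compute and a tool call to move; the robot and the scene stay as the last step left them, time stands still between calls to the robot, and variables do not carry over. Pictures are saved under pics/ and viewed, and the job is handed in when it is done.

Besides the shell and the picture viewer there is one more tool, called after "Call:" as name(argument=value, ...), one argument or row to a line, values as JSON. jog_arm: Moves the arm, as the interface text tells. Its arguments: {"type":"object","properties":{"moves":{"type":"array","items":{"type":"array"}}},"required":["moves"]}

```bash
mkdir -p pics; cat > h.py <<'E'
import numpy as np, cv2
from plant import ctrl
from scipy.spatial.transform import Rotation as R
def snap(n,f):
    m=ctrl.camera_model(n); im=ctrl.snapshot(n); cv2.imwrite('pics/'+f+'.png',im[:,:,::-1]); return im,m
E
python3 - <<'E'
from h import *
for n in ['scene','side','wrist']:
    im,m=snap(n,n+'0'); print(n,m)
    for t in ['cone_spindle','spool_pin','cone_holder','thread_cone','thread_spool','spool_cap','pin_dish','thread_stand']:
        print(t,[(np.round(d['at']).tolist(),round(d['conf'],2)) for d in ctrl.landmark_of(t,n)][:4])
print(ctrl.observe())
E
```

```text
scene {'mtx': array([[427.58325138,   0.        , 322.66600177],
       [  0.        , 427.58325138, 195.6511502 ],
       [  0.        ,   0.        ,   1.        ]]), 'xyz': array([1215.75509923,  291.8668618 ,  547.19203038]), 'attitude': array([ 56.24694099,  -1.40414736, 111.71149861])}
cone_spindle [([252.0, 221.0], 0.64)]
spool_pin [([316.0, 244.0], 0.83)]
cone_holder [([259.0, 174.0], 0.91)]
thread_cone [([467.0, 216.0], 0.87), ([423.0, 289.0], 0.79), ([480.0, 294.0], 0.59), ([471.0, 250.0], 0.56)]
thread_spool [([406.0, 204.0], 0.7)]
spool_cap [([195.0, 175.0], 0.72)]
pin_dish []
thread_stand [([280.0, 242.0], 0.56)]
side {'mtx': array([[453.46976343,   0.        , 324.42188086],
       [  0.        , 453.46976343, 202.74506721],
       [  0.        ,   0.        ,   1.        ]]), 'xyz': array([ 277.10889755, -837.35891446,  816.63511822]), 'attitude': array([ 48.76044538,   0.89744868, -14.44113024])}
cone_spindle [([386.0, 232.0], 0.81)]
spool_pin [([374.0, 195.0], 0.69)]
cone_holder [([316.0, 279.0], 0.7)]
thread_cone [([273.0, 156.0], 0.85), ([354.0, 153.0], 0.85), ([33
[... 731 characters left out ...]
2.0, 186.0], 0.88)]
{'time': 1.35, 'joints': array([-8.74126337e+00,  1.48156094e+01,  1.23171159e+00,  7.64156716e+01,
       -3.97326143e-04,  8.12568060e+01]), 'joint_velocities': array([-0.05065549,  0.015862  ,  0.02819654, -0.00479368,  0.00156538,
       -0.04820276]), 'joint_torque': array([-4.25268299e-04, -5.55380738e+01,  3.44728947e+01,  1.61447952e-03,
       -2.43029681e-04,  2.19041272e-05]), 'position': array([5.49991559e+02, 1.44349127e-02, 2.31287947e+02]), 'ee_rot': array([ 38.5540053 ,  89.99941414, -51.44406407]), 'wrist_force': array([-0.58718908,  0.31906847, -0.20720123]), 'wrist_torque': array([-0.02635569,  0.01052886,  0.02342156]), 'grip_width': 85.22415355866963}
```

View pics/scene0.png

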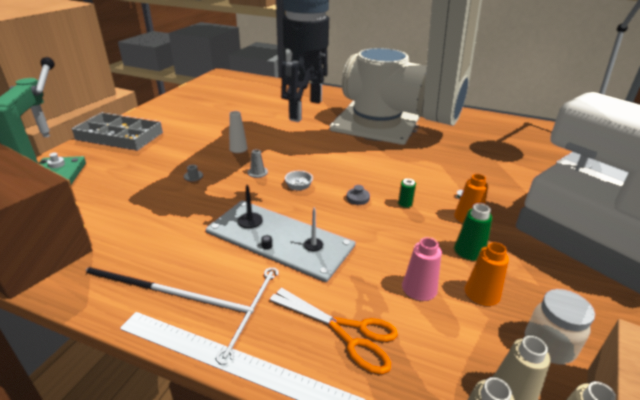

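View pics/side0.png

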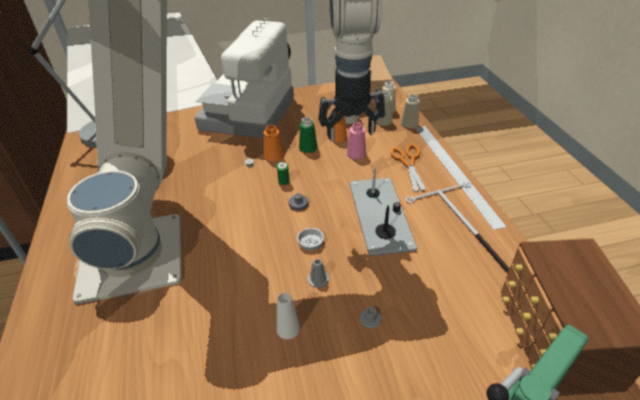

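View pics/wrist0.png

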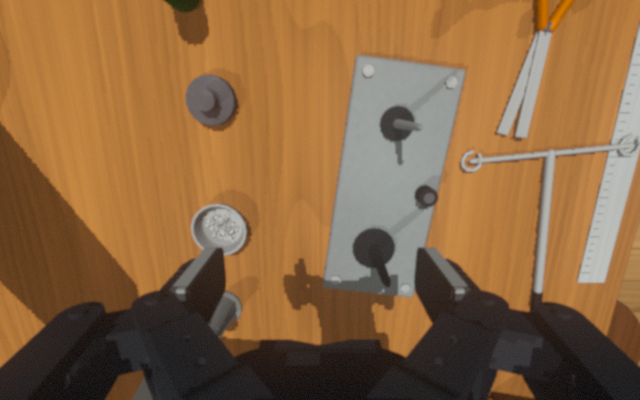

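```bash
cat >> h.py <<'E'
def ray(m,p):
    K=m['mtx']; v=np.array([(p[0]-K[0,2])/K[0,0],-(p[1]-K[1,2])/K[1,1],-1.])
    d=R.from_euler('xyz',m['attitude'],degrees=True).apply(v); return np.array(m['xyz']),d/np.linalg.norm(d)
def tri(*mp):
    A=np.zeros((3,3));b=np.zeros(3);rs=[ray(m,p) for m,p in mp]
    for o,d in rs:
        P=np.eye(3)-np.outer(d,d);A+=P;b+=P@o
    x=np.linalg.solve(A,b); return x,[round(float(np.linalg.norm((np.eye(3)-np.outer(d,d))@(x-o))),1) for o,d in rs]
def onz(m,p,z):
    o,d=ray(m,p); return o+d*(z-o[2])/d[2]
def proj(m,X):
    c=R.from_euler('xyz',m['attitude'],degrees=True).inv().apply(np.array(X,float)-m['xyz']);K=m['mtx']
    return np.array([K[0,2]+K[0,0]*c[0]/-c[2],K[1,2]-K[1,1]*c[1]/-c[2]])
E
python3 - <<'E'
from h import *
S=ctrl.camera_model('scene');D=ctrl.camera_model('side');W=ctrl.camera_model('wrist')
np.set_printoptions(precision=1,suppress=True)
for n,a,b in [('spindle',(252,221),(386,232)),('pin',(316,244),(374,195)),('holder',(259,174),(316,279)),('capA(195,175)',(195,175),(371,317)),('capB',(358,197),(298,204)),('spool',(406,204),(282,183)),('cone',(474,253),(308,149)),('dish',(298,182),(311,243)),('stand',(280,242),(381,212))]:
    print(n,*tri((S,a),(D,b)))
for n,p,z in [('spindle',(371,244),12),('pin',(398,125),12),('holder',(222,303),0),('dish',(222,223),10),('stand',(382,186),0),('capB',(212,102),3)]: print('w',n,onz(W,p,z))
a=cv2.imread('pics/scene0.png');b=cv2.imread('pics/side0.png')
def c(i,x,y,w=60,h=50): return cv2.resize(i[y-h//2:y+h//2,x-w//2:x+w//2],(390,325),interpolation=cv2.INTER_CUBIC)
cv2.imwrite('pics/capcmp.png',cv2.resize(np.vstack([np.hstack([c(a,195,173),c(a,358,194)]),np.hstack([c(b,371,317),c(b,298,202)])]),(720,600)))
cv2.imwrite('pics/conecmp.png',np.vstack([cv2.resize(a[160:310,390:520],(390,450)).repeat(1,0)[:450,:],])) 
E
```

```text
spindle [613.8 -91.7  11.6] [1.7, 1.7]
pin [631.2  55.5  11. ] [4.3, 4.3]
holder [ 414.4 -182.1   -4.7] [2.2, 2.2]
capA(195,175) [ 498.5 -315.     3.9] [1.7, 1.7]
capB [425.9  79.    2.7] [0.2, 0.2]
spool [401.3 186.   -2.1] [0.6, 0.6]
cone [512.4 344.1  -6.3] [2.3, 2.3]
dish [425.9 -72.7   4. ] [0.9, 0.9]
stand [634.3 -12.8   1. ] [3.5, 3.5]
w spindle [612.3 -91.5  12. ]
w pin [636.   50.9  12. ]
w holder [ 418.7 -182.3   -0. ]
w dish [431.1 -65.1  10. ]
w stand [624.4 -21.3   0. ]
w capB [429.3  75.3   3. ]
```

View pics/capcmp.png

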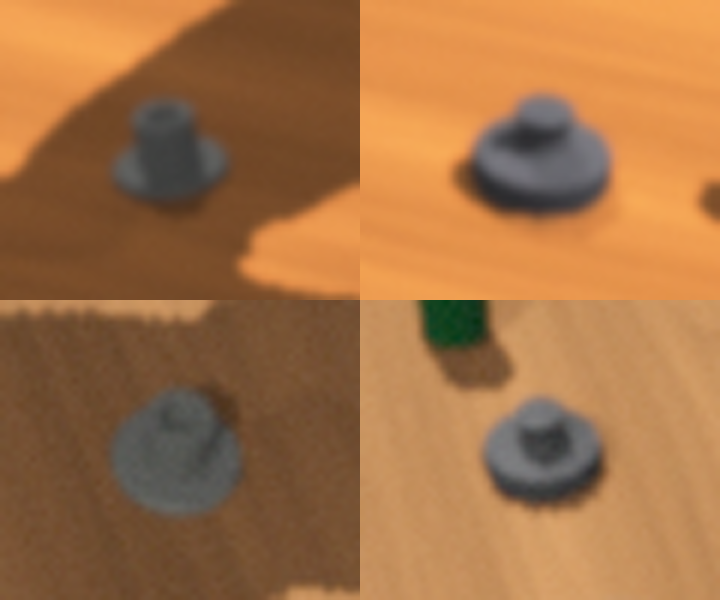

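View pics/conecmp.png

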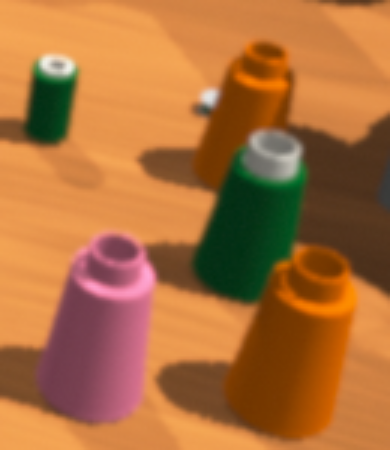

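```bash
cat >> h.py <<'E'
def st():
    s=ctrl.observe(); r=R.from_euler('xyz',s['ee_rot'],degrees=True); return s,r
def shift(target,yaw=None):
    "needed shift in tool axes, m"
    s,r=st(); return np.round(r.inv().apply(np.array(target)-s['position'])/1000,4)
E
python3 - <<'E'
from h import *
np.set_printoptions(precision=3,suppress=True)
s,r=st();print(r.as_matrix())
S=ctrl.camera_model('scene');D=ctrl.camera_model('side')
for n,a,b in [('bare',(239,148),(288,334)),('orange1',(468,217),(273,157)),('pink',(422,291),(356,155)),('orange2',(485,296),(338,138)),('cone',(472,250),(308,149))]: print(n,*tri((S,a),(D,b)))
E
```

```text
[[ 0.  1.  0.]
 [-0.  0. -1.]
 [-1.  0.  0.]]
bare [ 320.558 -301.765   -5.288] [3.8, 3.8]
orange1 [397.324 321.56   -1.834] [0.2, 0.2]
pink [650.557 269.667  -7.272] [0.4, 0.4]
orange2 [621.53  373.841  -4.733] [0.3, 0.3]
cone [511.027 338.853  -1.989] [2.9, 2.9]
```

Call:
jog_arm(
  moves=[
    [[0,0,0],[-0.02,0.0,0.0],100],
  ],
)

```text
time: 1.43
position: [548.8, 0.2, 248.4]
ee_rot: [-98.9, 89.7, 171.1]
wrist_force: [0.5, -0.3, -0.4]
grip_width: 85.4
```

Call:
jog_arm(
  moves=[
    [[0,0,0],[0.02,-0.134,0.182],100],
    [[0,0,0],[0.02,-0.134,0.182],100],
    [[0,0,0],[0.02,-0.134,0.182],100],
    [[0,0,0],[0.02,-0.134,0.182],100],
    [[0,0,0],[0.02,-0.134,0.182],100],
    [[0,0,0],[0.02,-0.134,0.182],100],
    [[0,0,0],[0.02,-0.134,0.182],100],
    [[0,0,0],[0.02,-0.134,0.182],100],
  ],
)

```text
time: 2.1
position: [415.5, -182.8, 231.4]
ee_rot: [92.0, 90.0, 1.8]
wrist_force: [0.3, -0.0, 0.7]
grip_width: 85.6
```

```bash
python3 - <<'E'
from h import *
np.set_printoptions(precision=1,suppress=True)
im,m=snap('wrist','w1'); print(m['xyz'],m['attitude'])
for t,z in [('cone_holder',0),('cone_spindle',12),('spool_cap',0),('pin_dish',0),('thread_cone',0)]:
    for d in ctrl.landmark_of(t,'wrist')[:3]: print(t,np.round(d['at']),round(d['conf'],2),onz(m,d['at'],z))
print(ctrl.observe()['position'])
E
```

```text
[ 414.8 -116.   372.7] [-15.4  -0.1  -0.1]
cone_holder [324. 170.] 0.86 [ 419.9 -184.2    0. ]
cone_spindle [504.  91.] 0.68 [613.5 -96.4  12. ]
spool_cap [383. 273.] 0.75 [ 496.9 -320.1    0. ]
pin_dish [330.  68.] 0.81 [427.  -71.5   0. ]
thread_cone [329.  68.] 0.36 [425.5 -71.2   0. ]
[ 416.5 -181.3  231.3]
```

View pics/w1.png

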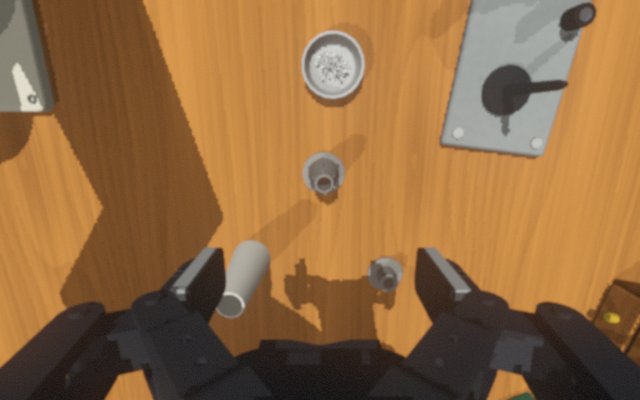

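```bash
python3 - <<'E'
from h import *
np.set_printoptions(precision=1,suppress=True)
m=ctrl.camera_model('wrist')
im=cv2.imread('pics/w1.png')
c=im[60:210,260:600]; cv2.imwrite('pics/w1c.png',cv2.resize(c,None,fx=2.35,fy=2.35,interpolation=cv2.INTER_CUBIC))
print(onz(m,(323,172),3),onz(m,(323,183.5),60))
S=ctrl.camera_model('scene');D=ctrl.camera_model('side')
a=cv2.imread('pics/scene0.png');b=cv2.imread('pics/side0.png')
cv2.imwrite('pics/hc.png',np.hstack([cv2.resize(a[140:190,230:280],(400,400)),cv2.resize(b[250:300,290:340],(400,400))]))
E
```

```text
[ 419.8 -184.9    3. ] [ 419.2 -185.8   60. ]
```

View pics/w1c.png

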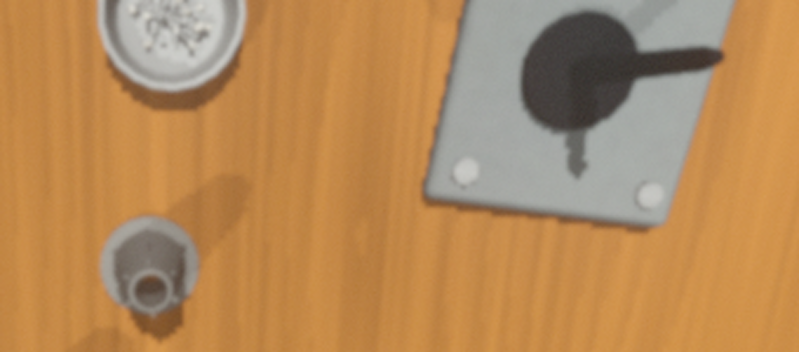

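View pics/hc.png

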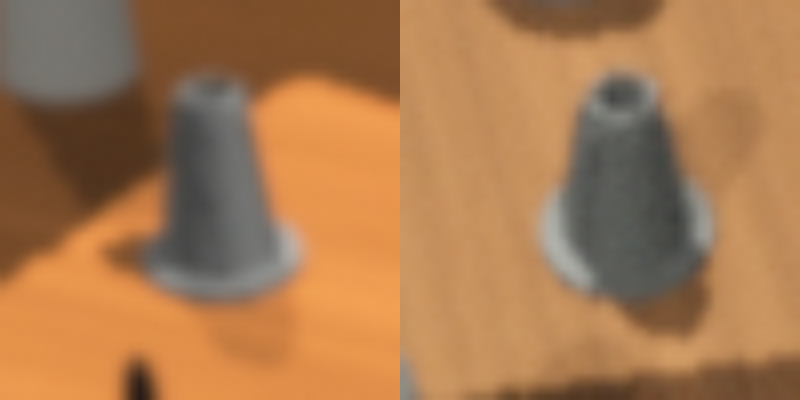

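```bash
python3 - <<'E'
from h import *
np.set_printoptions(precision=1,suppress=True)
W=ctrl.camera_model('wrist');S=ctrl.camera_model('scene');D=ctrl.camera_model('side')
print('top',tri((S,(256.9,150.2)),(D,(317.8,261.9)),(W,(324.3,183.4))))
print('fl',tri((S,(257.8,173)),(D,(318.1,279.4)),(W,(323.4,173.2))))
print(tri((S,(256.9,150.2)),(D,(317.8,261.9))),tri((S,(257.8,173)),(D,(318.1,279.4))))
print('spindle seat/tip',onz(W,(506,90.6),18),onz(W,(565.5,84.3),100))
a=cv2.imread('pics/scene0.png');b=cv2.imread('pics/side0.png');w=cv2.imread('pics/wrist0.png')
cv2.imwrite('pics/st.png',np.hstack([cv2.resize(a[180:260,230:330],(400,320),interpolation=2),cv2.resize(b[160:240,345:425],(320,320),interpolation=2)]))
cv2.imwrite('pics/stw.png',cv2.resize(w[40:300,320:480],None,fx=2.3,fy=2.3,interpolation=2))
E
```

```text
top (array([ 418.4, -185.2,   60.9]), [1.9, 1.6, 2.1])
fl (array([ 418.5, -185.9,   -1.2]), [0.8, 1.8, 2.2])
(array([ 416.7, -185.5,   60.6]), [1.2, 1.2]) (array([ 417.3, -185.2,   -1.9]), [0.6, 0.6])
spindle seat/tip [613.  -94.1  18. ] [614.8 -93.9 100. ]
```

View pics/st.png

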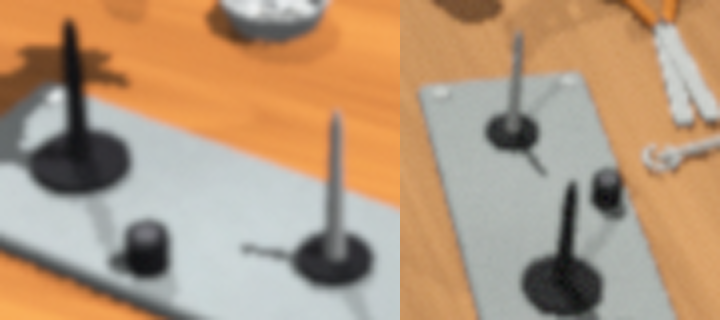

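View pics/stw.png

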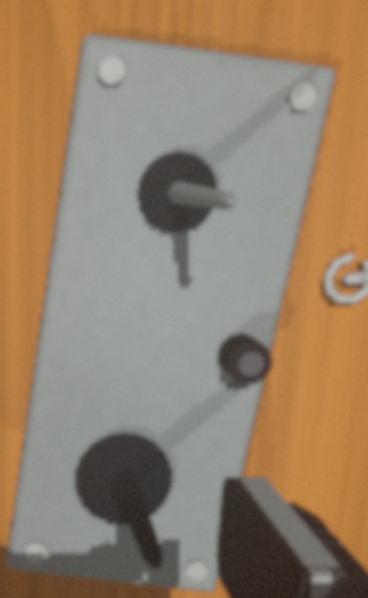

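```bash
python3 - <<'E'
from h import *
np.set_printoptions(precision=1,suppress=True)
W1=ctrl.camera_model('wrist');S=ctrl.camera_model('scene');D=ctrl.camera_model('side')
W0={'mtx':W1['mtx'],'xyz':np.array([549.10096059,  66.74178162, 372.55080034]),'attitude':np.array([-15.44466229,  -0.03550301,   0.04629016])}
for n,s,d,w,w1 in [('stip',(247,185.5),(388.5,205.8),(386,284.3),(565.5,84.3)),('sseat',(250,220),(385.5,231),(373.9,247.4),(506,90.6)),('ptip',(314,208),(374.5,168.2),(420,127.4),None),('pseat',(313,244.5),(373,192.8),(397,123.5),None)]:
    l=[(S,s),(D,d),(W0,w)]+([(W1,w1)] if w1 else [])
    z={'stip':100,'ptip':102}.get(n,18)
    print(n,*tri(*l),[onz(m,p,z)[:2] for m,p in l])
E
```

```text
stip [614.1 -94.1  99.7] [1.0, 0.3, 1.2, 0.8] [array([616.1, -92.9]), array([613.9, -94. ]), array([613.2, -94.8]), array([614.8, -93.9])]
sseat [614.4 -93.9  15.5] [0.5, 1.4, 1.1, 0.1] [array([617.9, -91.8]), array([612.1, -95.7]), array([615. , -93.4]), array([613. , -94.1])]
ptip [632.1  54.1  99.9] [0.9, 1.7, 1.7] [array([636.,  56.]), array([629.8,  52.6]), array([632.8,  52.9])]
pseat [633.1  54.   15.2] [1.1, 2.0, 1.7] [array([637.7,  55.9]), array([630.5,  52.6]), array([633.3,  52.7])]
```

Call:
jog_arm(
  moves=[
    [[0,0,0],[0.0417,0.0025,0.004],100],
    [[0,0,0],[0.083,0.0025,0.004],100],
    [[0,0,0],[0.123,0.0025,0.004],100],
    [[0,0,0],[0.123,0.0025,0.004],100],
    [[0,0,0],[0.123,0.0025,0.004],100],
  ],
)

```text
time: 2.82
position: [418.0, -185.0, 107.8]
ee_rot: [-125.3, 89.8, 144.7]
wrist_force: [0.8, 0.6, 2.2]
grip_width: 85.5
```

Call:
jog_arm(
  moves=[
    [[0,0,0],[0.03,0.0,0.0],100],
    [[0,0,0],[0.06,0.0,0.0],80],
    [[0,0,0],[0.08,0.0,0.0],70],
    [[0,0,0],[0.09,0.0,0.0],60],
    [[0,0,0],[0.09,0.0,0.0],50],
  ],
)

```text
time: 3.23
position: [419.4, -186.3, 18.9]
ee_rot: [58.8, 90.0, -31.1]
wrist_force: [-0.1, 0.1, 0.5]
grip_width: 42.8
```

```bash
python3 - <<'E'
from h import *
im,m=snap('wrist','w2'); snap('side','s2')
print(ctrl.observe()['position'],ctrl.observe()['grip_width'])
E
```

```text
[ 420.07229859 -186.81032932   20.34368138] 42.791447526170714
```

View pics/w2.png

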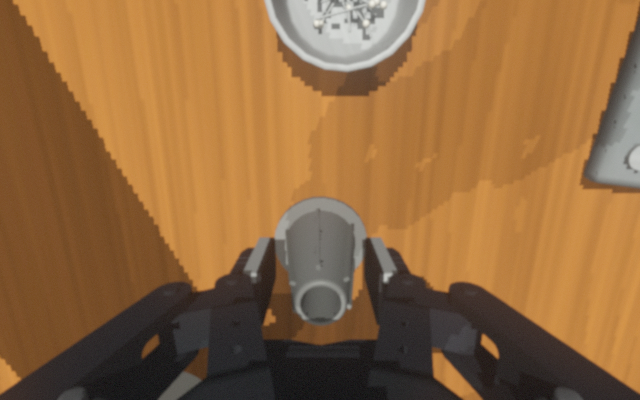

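Call:
jog_arm(
  moves=[
    [[0,0,0],[0.0,0.0,0.0],25],
    [[0,0,0],[0.0,0.0,0.0],0],
    [[0,0,0],[0.0,0.0,0.0],0],
    [[0,0,0],[0.0,0.0,0.0],0],
    [[0,0,0],[0.0,0.0,0.0],0],
    [[0,0,0],[0.0,0.0,0.0],0],
  ],
)

```text
time: 3.83
position: [420.0, -186.9, 20.7]
ee_rot: [57.4, 89.8, -32.6]
wrist_force: [-0.8, 1.3, 12.5]
grip_width: 26.1
```

Call:
jog_arm(
  moves=[
    [[0,0,0],[-0.02,0.0,0.0],0],
    [[0,0,0],[-0.06,0.0,0.0],0],
    [[0,0,0],[-0.1,0.0,0.0],0],
    [[0,0,0],[-0.14,0.0,0.0],0],
    [[0,0,0],[-0.17,0.0,0.0],0],
    [[0,0,0],[-0.17,0.0,0.0],0],
  ],
)

```text
time: 4.33
position: [420.7, -187.4, 195.8]
ee_rot: [55.5, 89.3, -34.5]
wrist_force: [0.7, -0.3, -0.3]
grip_width: 26.0
```

```bash
python3 - <<'E'
from h import *
im,m=snap('wrist','w3'); print(ctrl.observe()['position'],ctrl.observe()['grip_width'])
E
```

```text
[ 420.02912573 -186.95716824  192.83412886] 26.49124952046444
```

View pics/w3.png

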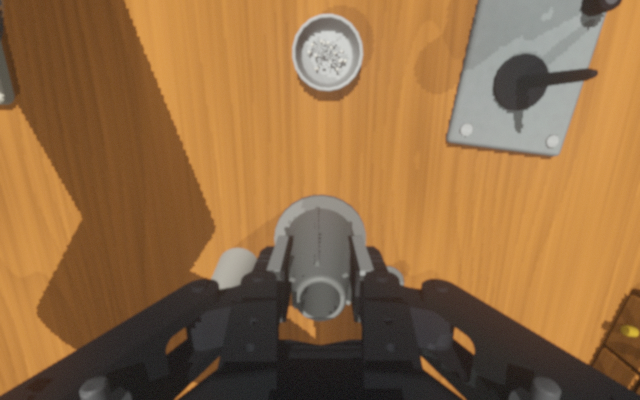

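```bash
python3 - <<'E'
from h import *
np.set_printoptions(precision=1,suppress=True)
ps=[]
m=ctrl.camera_model('wrist');s,r=st();print(s['position'],r.as_matrix())
print(m['xyz'])
im=cv2.imread('pics/w3.png');cv2.imwrite('pics/w3c.png',cv2.resize(im[180:330,250:390],None,fx=4,fy=4,interpolation=2))
for dz in (172,174,176): print(dz,onz(m,(320,237),dz+2),onz(m,(321,297),dz+60))
print('spindle',onz(m,(520,81),18),onz(m,(591,73),100))
E
```

```text
[ 420.  -187.   192.8] [[ 0.  1.  0.]
 [-0.  0. -1.]
 [-1.  0.  0.]]
[ 418.1 -119.5  333.8]
172 [ 419.5 -186.5  174. ] [ 419.4 -185.7  232. ]
174 [ 419.5 -185.7  176. ] [ 419.4 -184.4  234. ]
176 [ 419.5 -184.8  178. ] [ 419.4 -183.1  236. ]
spindle [608.7 -94.5  18. ] [607.7 -95.7 100. ]
```

View pics/w3c.png

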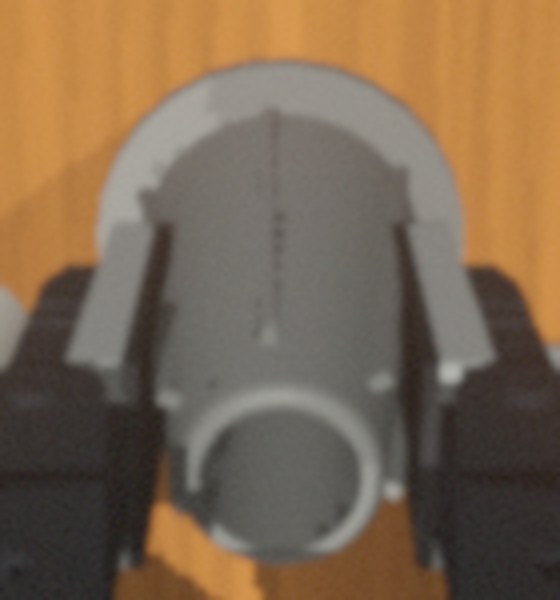

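Call:
jog_arm(
  moves=[
    [[0,0,0],[0.0,0.035,-0.0163],0],
    [[0,0,0],[0.0,0.07,-0.0326],0],
    [[0,0,0],[0.0,0.105,-0.049],0],
    [[0,0,0],[0.0,0.14,-0.0652],0],
    [[0,0,0],[0.0,0.17,-0.0792],0],
    [[0,0,0],[0.0,0.1957,-0.0912],0],
    [[0,0,0],[0.03,0.1957,-0.0912],0],
    [[0,0,0],[0.055,0.1957,-0.0912],0],
    [[0,0,0],[0.055,0.1957,-0.0912],0],
    [[0,0,0],[0.055,0.1957,-0.0912],0],
  ],
)

```text
time: 5.22
position: [613.2, -94.4, 132.4]
ee_rot: [-106.4, 89.8, 163.6]
wrist_force: [-0.4, -0.2, 0.6]
grip_width: 25.8
```

```bash
python3 - <<'E'
from h import *
np.set_printoptions(precision=1,suppress=True)
print(ctrl.observe()['position'])
w,m=snap('wrist','w4'); s,_=snap('scene','c4'); d,_=snap('side','d4');print(m['xyz'])
print(ctrl.observe()['position'])
cv2.imwrite('pics/x4.png',np.hstack([cv2.resize(s[130:240,200:300],(400,440)),cv2.resize(d[130:240,340:440],(400,440))])[:,:,::-1])
E
```

```text
[613.2 -94.4 132.4]
[612.8 -27.8 273.7]
[614.7 -95.2 135.2]
```

View pics/x4.png

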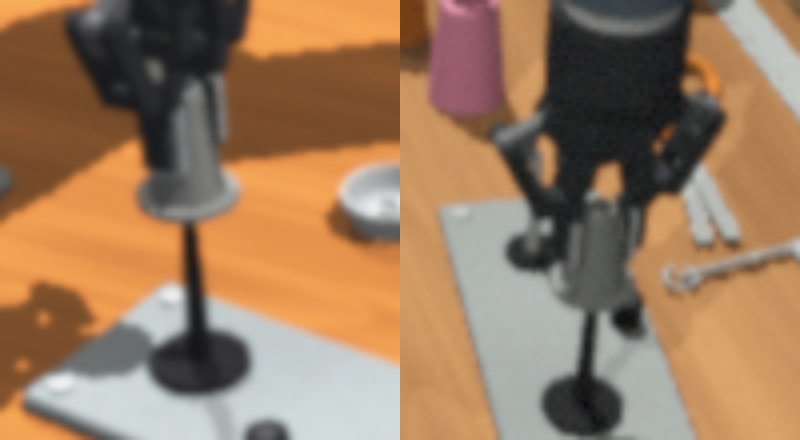

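View pics/w4.png

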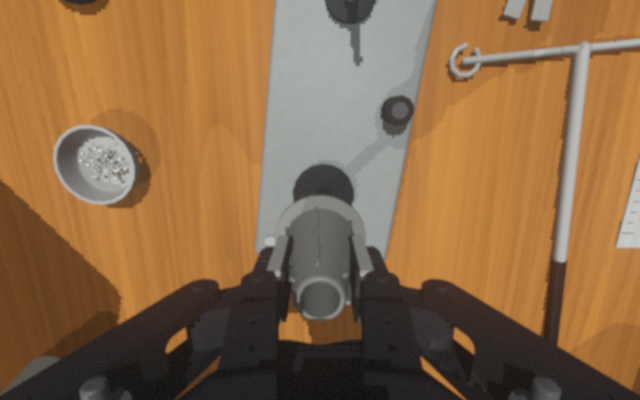

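```bash
python3 - <<'E'
from h import *
np.set_printoptions(precision=1,suppress=True)
W=ctrl.camera_model('wrist');S=ctrl.camera_model('scene');D=ctrl.camera_model('side')
print(W['xyz'],W['attitude'],ctrl.observe()['position'])
fs=(200+190/4,130+196/4); fd=(340+(592-400)/4,130+282/4)
ts=(200+192/4,130+80/4); 
print('flange',tri((S,fs),(D,fd)), onz(S,fs,117)[:2],onz(D,fd,117)[:2])
for z in (18,100,117): print(z,proj(S,(614.2,-94,z)),proj(D,(614.2,-94,z)))
print('flange px',fs,fd)
im=cv2.imread('pics/w4.png');cv2.imwrite('pics/w4c.png',cv2.resize(im[150:330,250:390],None,fx=3.3,fy=3.3,interpolation=2))
E
```

```text
[613.5 -28.4 276.4] [-15.5  -0.2   0. ] [614.7 -95.2 135.2]
flange (array([613.2, -91.4, 114. ]), [0.9, 0.9]) [618.4 -89. ] [611.3 -93.7]
18 [249.9 218.7] [386.1 230.4]
100 [247.  184.9] [388.6 205.8]
117 [246.3 177.4] [389.2 200.4]
flange px (247.5, 179.0) (388.0, 200.5)
```

View pics/w4c.png

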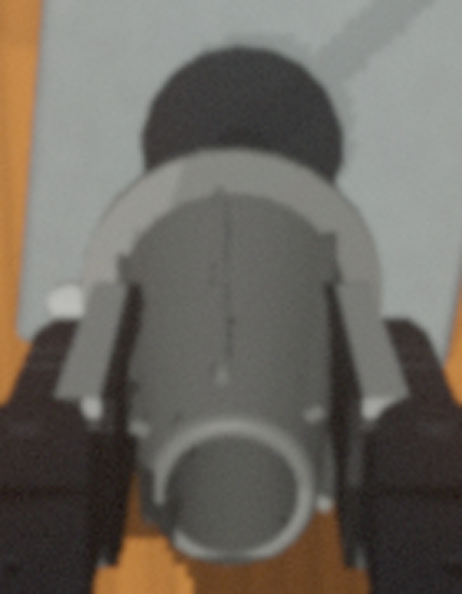

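Call:
jog_arm(
  moves=[
    [[0,0,0],[0.0,0.001,0.001],0],
    [[0,0,0],[0.015,0.001,0.001],0],
    [[0,0,0],[0.03,0.001,0.001],0],
    [[0,0,0],[0.045,0.001,0.001],0],
    [[0,0,0],[0.06,0.001,0.001],0],
    [[0,0,0],[0.06,0.001,0.001],0],
  ],
)

```text
time: 5.87
position: [614.2, -95.8, 71.7]
ee_rot: [-105.7, 89.9, 164.2]
wrist_force: [-0.4, -0.8, -0.4]
grip_width: 26.2
```

```bash
python3 - <<'E'
from h import *
np.set_printoptions(precision=1,suppress=True)
o=ctrl.observe();print(o['position'],o['wrist_force'],o['wrist_torque'])
w,m=snap('wrist','w5'); s,_=snap('scene','c5'); d,_=snap('side','d5')
cv2.imwrite('pics/x5.png',np.hstack([cv2.resize(s[150:240,200:300],(400,360)),cv2.resize(d[150:240,340:440],(400,360))])[:,:,::-1])
cv2.imwrite('pics/w5c.png',cv2.resize(w[150:330,250:390],None,fx=3.3,fy=3.3,interpolation=2)[:,:,::-1])
E
```

```text
[614.2 -95.8  71.7] [-0.4 -0.8 -0.4] [ 0.   0.1 -0. ]
```

View pics/x5.png

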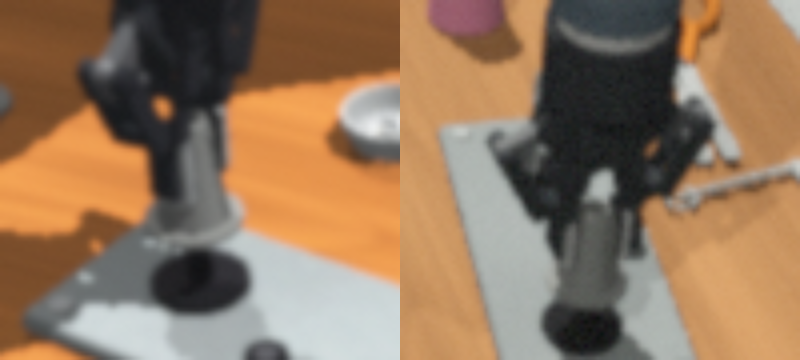

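View pics/w5c.png

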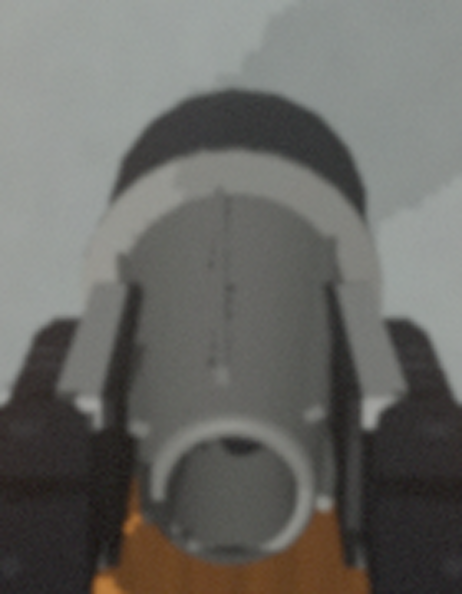

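Call:
jog_arm(
  moves=[
    [[0,0,0],[0.005,0.001,0.0],0],
    [[0,0,0],[0.013,0.001,0.0],0],
    [[0,0,0],[0.021,0.001,0.0],0],
    [[0,0,0],[0.028,0.001,0.0],0],
    [[0,0,0],[0.033,0.001,0.0],0],
    [[0,0,0],[0.034,0.001,0.0],0],
  ],
)

```text
time: 6.52
position: [615.8, -95.6, 38.8]
ee_rot: [-108.5, 89.9, 161.5]
wrist_force: [-4.1, 2.3, 9.7]
grip_width: 26.4
```

Call:
jog_arm(
  moves=[
    [[0,0,0],[0.002,0.0,0.0],0],
    [[0,0,0],[0.002,0.0,0.0],0],
  ],
)

```text
time: 6.68
position: [615.8, -95.6, 38.7]
ee_rot: [55.9, 90.0, -34.0]
wrist_force: [-7.8, 2.5, 18.2]
grip_width: 26.5
```

Call:
jog_arm(
  moves=[
    [[0,0,0],[0.0015,0.0,0.0],0],
    [[0,0,0],[0.0015,0.0,0.0],0],
  ],
)

```text
time: 6.85
position: [615.9, -95.6, 38.6]
ee_rot: [64.3, 89.9, -25.7]
wrist_force: [-11.5, 2.5, 29.3]
grip_width: 26.0
```

Call:
jog_arm(
  moves=[
    [[0,0,0],[-0.003,-0.001,0.0],0],
    [[0,0,0],[-0.003,-0.001,0.0],0],
  ],
)

```text
time: 7.02
position: [615.3, -95.8, 39.4]
ee_rot: [73.0, 89.9, -17.0]
wrist_force: [0.8, 0.0, 0.2]
grip_width: 25.9
```

```bash
python3 - <<'E'
from h import *
np.set_printoptions(precision=1,suppress=True)
w,m=snap('wrist','w6'); s,_=snap('scene','c6'); d,_=snap('side','d6')
o=ctrl.observe();print(o['position'],o['wrist_force'],o['wrist_torque'])
cv2.imwrite('pics/x6.png',np.hstack([cv2.resize(s[150:240,200:300],(400,360)),cv2.resize(d[150:240,340:440],(400,360))])[:,:,::-1])
E
```

```text
[615.3 -95.8  38.8] [-1.5  0.1  7.2] [0.2 0.4 0. ]
```

View pics/x6.png

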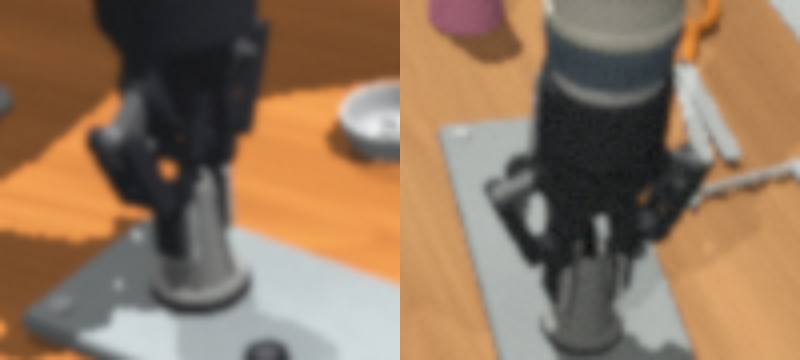

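Call:
jog_arm(
  moves=[
    [[0,0,0],[0.0,0.0,0.0],36],
    [[0,0,0],[0.0,0.0,0.0],42],
    [[0,0,0],[0.0,0.0,0.0],52],
    [[0,0,0],[0.0,0.0,0.0],60],
    [[0,0,0],[-0.02,0.0,0.0],60],
    [[0,0,0],[-0.05,0.0,0.0],70],
    [[0,0,0],[-0.09,0.0,0.0],80],
    [[0,0,0],[-0.13,0.0,0.0],90],
    [[0,0,0],[-0.17,0.0,0.0],100],
    [[0,0,0],[-0.2,0.0,0.0],100],
  ],
)

```text
time: 8.0
position: [615.4, -95.8, 242.3]
ee_rot: [73.4, 89.8, -16.6]
wrist_force: [0.7, -0.6, -0.7]
grip_width: 85.2
```

```bash
python3 - <<'E'
from h import *
np.set_printoptions(precision=1,suppress=True)
w,m=snap('wrist','w7'); s,_=snap('scene','c7'); d,_=snap('side','d7')
o=ctrl.observe();print(o['position'],o['wrist_force'],m['xyz'])
cv2.imwrite('pics/x7.png',np.hstack([cv2.resize(s[150:240,200:300],(400,360)),cv2.resize(d[150:240,340:440],(400,360))])[:,:,::-1])
E
```

```text
[616.2 -96.1 241.4] [-0.3 -0.4 -1.1] [614.1 -29.  383.5]
```

View pics/x7.png

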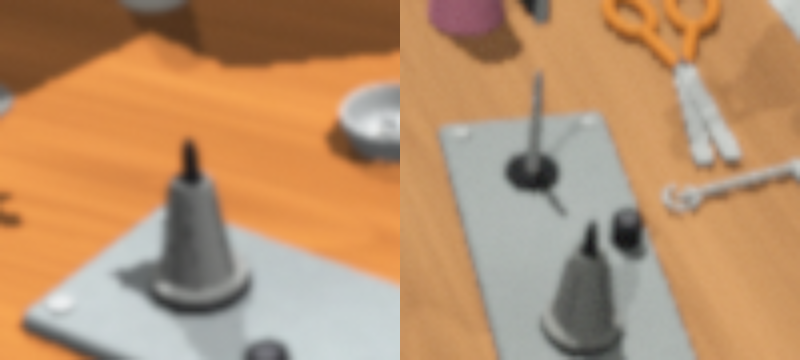

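View pics/w7.png

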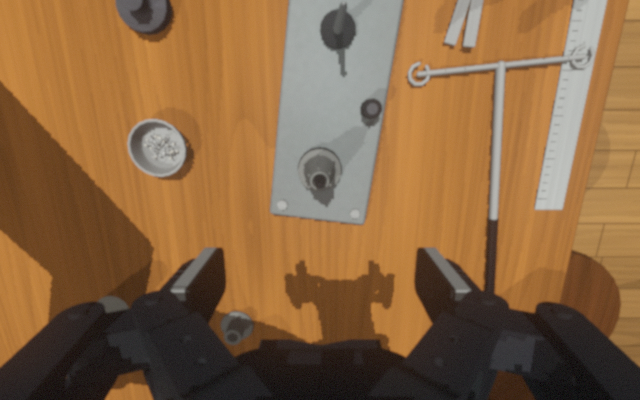

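Call:
jog_arm(
  moves=[
    [[0,0,0],[0.0,-0.0095,-0.0397],100],
    [[0,0,0],[0.0,-0.019,-0.0795],100],
    [[0,0,0],[0.0,-0.0284,-0.119],100],
    [[0,0,0],[0.0,-0.038,-0.159],100],
    [[0,0,0],[0.0,-0.0473,-0.1986],100],
    [[0,0,0],[0.0,-0.0567,-0.238],100],
    [[0,0,0],[0.0,-0.066,-0.278],100],
    [[0,0,0],[0.0,-0.0756,-0.3178],100],
    [[0,0,0],[0.0,-0.085,-0.3575],100],
    [[0,0,0],[0.0,-0.0945,-0.397],100],
  ],
)

```text
time: 8.98
position: [519.5, 302.9, 237.3]
ee_rot: [-67.9, 89.9, -157.9]
wrist_force: [0.6, 0.0, -0.2]
grip_width: 85.4
```

Call:
jog_arm(
  moves=[
    [[0,0,0],[0.0,-0.0095,-0.04],100],
    [[0,0,0],[0.0,-0.0095,-0.04],100],
    [[0,0,0],[0.0,-0.0095,-0.04],100],
    [[0,0,0],[0.0,-0.0095,-0.04],100],
  ],
)

```text
time: 9.32
position: [510.7, 341.2, 237.5]
ee_rot: [-56.8, 89.9, -146.7]
wrist_force: [-0.3, -0.5, -0.1]
grip_width: 85.3
```

```bash
python3 - <<'E'
from h import *
np.set_printoptions(precision=1,suppress=True)
o=ctrl.observe();print(o['position'],o['joints'])
w,m=snap('wrist','w8');print(m['xyz'],m['attitude'])
for t in ['thread_cone','thread_spool','spool_pin']:
    for d in ctrl.landmark_of(t,'wrist')[:5]: print(t,np.round(d['at']),round(d['conf'],2),onz(m,d['at'],0))
E
```

```text
[510.7 341.2 237.5] [ 25.9  21.2  11.5  80.4  -0.  115.9]
[510.1 408.1 378.6] [-15.5   0.1   0.1]
thread_cone [414. 147.] 0.95 [621.2 365.2   0. ]
thread_cone [235. 183.] 0.89 [406.1 321.2   0. ]
thread_cone [324. 175.] 0.87 [514.9 332.    0. ]
thread_cone [431. 231.] 0.82 [651.5 259.5   0. ]
thread_spool [245. 283.] 0.57 [410.  185.1   0. ]
```

View pics/w8.png

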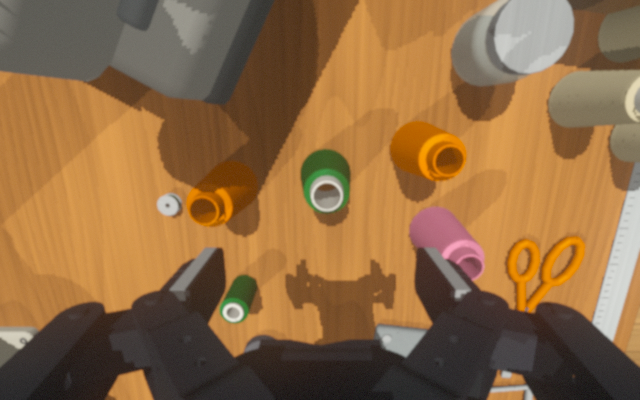

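```bash
python3 - <<'E'
from h import *
np.set_printoptions(precision=1,suppress=True)
W=ctrl.camera_model('wrist');S=ctrl.camera_model('scene');D=ctrl.camera_model('side')
b=cv2.imread('pics/side0.png');w=cv2.imread('pics/w8.png')
cv2.imwrite('pics/cc.png',np.hstack([cv2.resize(b[105:165,280:340],(400,400),interpolation=2),cv2.resize(w[140:220,285:365],(400,400),interpolation=2)]))
print(onz(W,(327,194.5),104),onz(S,(481.7,207.3),104))
E
```

```text
[517.5 333.6 104. ] [513.8 336.  104. ]
```

View pics/cc.png

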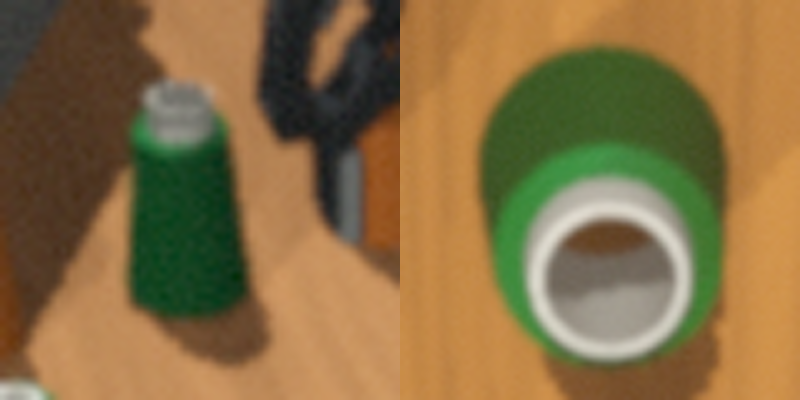

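```bash
python3 - <<'E'
from h import *
np.set_printoptions(precision=1,suppress=True)
W=ctrl.camera_model('wrist');S=ctrl.camera_model('scene');D=ctrl.camera_model('side')
print(onz(W,(326.8,196.2),104),onz(W,(325.4,174),3),onz(D,(306.7,118.8),104),tri((W,(326.8,196.2)),(S,(481.7,207.3)),(D,(306.7,118.8))),tri((S,(481.7,207.3)),(D,(306.7,118.8))))
print(W['xyz'],ctrl.observe()['position'])
E
```

```text
[517.3 332.  104. ] [517.8 332.3   3. ] [513.4 340.2 104. ] (array([515.2, 334.7, 106.4]), [2.9, 1.7, 2.9]) (array([513.4, 336.6, 104.9]), [1.2, 1.2])
[511.  406.7 379.9] [511.7 339.9 238.6]
```

Call:
jog_arm(
  moves=[
    [[0,0,0],[0.04,0.0025,0.004],100],
    [[0,0,0],[0.08,0.005,0.0075],100],
    [[0,0,0],[0.1,0.005,0.0075],100],
    [[0,0,0],[0.1,0.005,0.0075],100],
    [[0,0,0],[0.1,0.005,0.0075],100],
  ],
)

```text
time: 9.93
position: [516.3, 332.7, 138.7]
ee_rot: [-65.0, 89.9, -155.1]
wrist_force: [-0.2, 0.4, 0.8]
grip_width: 85.2
```

```bash
python3 - <<'E'
from h import *
np.set_printoptions(precision=1,suppress=True)
o=ctrl.observe();print(o['position'])
w,m=snap('wrist','w9');print(m['xyz'],m['attitude'])
E
```

```text
[516.3 332.7 138.7]
[515.7 399.5 279.9] [-15.5   0.   -0. ]
```

View pics/w9.png

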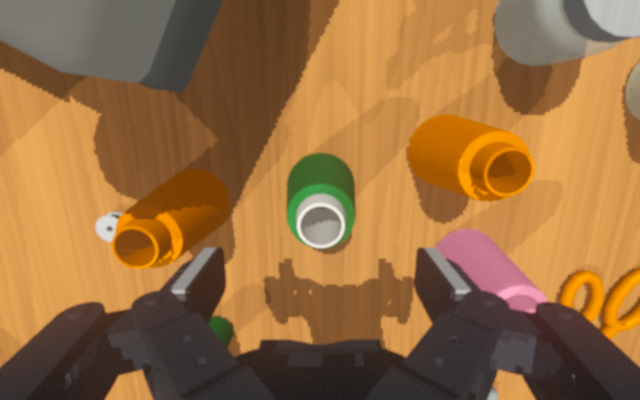

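```bash
python3 - <<'E'
from h import *
np.set_printoptions(precision=1,suppress=True)
W=ctrl.camera_model('wrist');
print(onz(W,(321,226.5),104),onz(W,(321,187.5),3),ctrl.observe()['position'],W['xyz'])
E
```

```text
[517.  333.4 104. ] [517.6 332.9   3. ] [517.  333.3 140.1] [516.  400.  281.4]
```

Call:
jog_arm(
  moves=[
    [[0,0,0],[0.03,0.0005,0.0003],100],
    [[0,0,0],[0.06,0.0005,0.0003],100],
    [[0,0,0],[0.08,0.0005,0.0003],90],
    [[0,0,0],[0.08,0.0005,0.0003],75],
    [[0,0,0],[0.08,0.0005,0.0003],65],
    [[0,0,0],[0.08,0.0005,0.0003],50],
    [[0,0,0],[0.08,0.0005,0.0003],0],
    [[0,0,0],[0.08,0.0005,0.0003],0],
    [[0,0,0],[0.08,0.0005,0.0003],0],
    [[0,0,0],[0.08,0.0005,0.0003],0],
  ],
)

```text
time: 10.82
position: [518.0, 334.0, 61.8]
ee_rot: [113.8, 89.7, 23.8]
wrist_force: [-1.2, -1.0, 8.2]
grip_width: 45.2
```

Call:
jog_arm(
  moves=[
    [[0,0,0],[-0.01,0.0,0.0],0],
    [[0,0,0],[-0.03,0.0,0.0],0],
    [[0,0,0],[-0.06,0.0,0.0],0],
    [[0,0,0],[-0.1,0.0,0.0],0],
    [[0,0,0],[-0.14,0.0,0.0],0],
    [[0,0,0],[-0.18,0.0,0.0],0],
    [[0,0,0],[-0.18,0.0,0.0],0],
  ],
)

```text
time: 11.4
position: [518.7, 334.4, 249.1]
ee_rot: [115.0, 89.2, 25.0]
wrist_force: [0.1, 0.5, -0.5]
grip_width: 45.6
```

```bash
python3 - <<'E'
from h import *
np.set_printoptions(precision=1,suppress=True)
o=ctrl.observe();print(o['position'])
w,m=snap('wrist','w10');snap('scene','c10');snap('side','d10')
a=cv2.imread('pics/c10.png');b=cv2.imread('pics/d10.png')
cv2.imwrite('pics/x10.png',np.hstack([cv2.resize(w[130:330,220:420],(400,400))[:,:,::-1],cv2.resize(a[70:270,390:590],(400,400))]))
E
```

```text
[518.7 334.4 249.1]
```

View pics/x10.png

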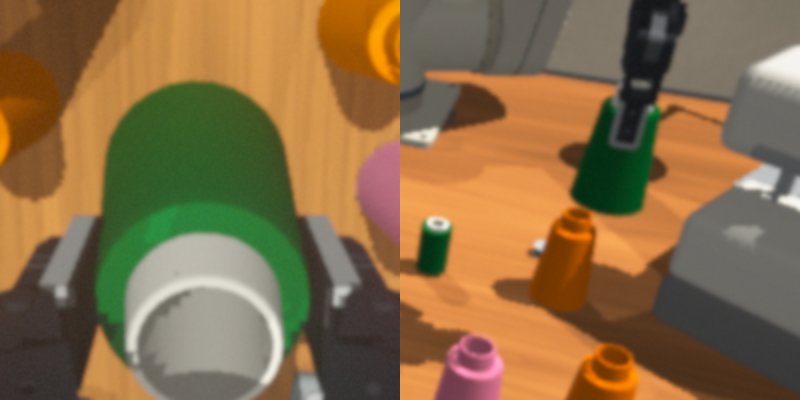

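Call:
jog_arm(
  moves=[
    [[0,0,0],[0.0,0.006,0.0262],0],
    [[0,0,0],[0.0,0.0145,0.063],0],
    [[0,0,0],[0.0,0.0237,0.103],0],
    [[0,0,0],[0.0,0.0328,0.143],0],
    [[0,0,0],[0.0,0.042,0.183],0],
    [[0,0,0],[0.0,0.0512,0.223],0],
    [[0,0,0],[0.0,0.0604,0.263],0],
    [[0,0,0],[0.0,0.0696,0.303],0],
    [[0,0,0],[0.0,0.0788,0.343],0],
    [[0,0,0],[0.0,0.0875,0.381],0],
  ],
)

```text
time: 12.38
position: [603.6, -49.8, 237.3]
ee_rot: [-101.2, 89.8, 168.7]
wrist_force: [1.0, 0.5, -1.6]
grip_width: 45.4
```

Call:
jog_arm(
  moves=[
    [[0,0,0],[0.0,0.006,0.0272],0],
    [[0,0,0],[0.0,0.0098,0.0422],0],
    [[0,0,0],[0.0,0.0108,0.0472],0],
    [[0,0,0],[0.03,0.0108,0.0472],0],
    [[0,0,0],[0.055,0.0108,0.0472],0],
    [[0,0,0],[0.065,0.0108,0.0472],0],
    [[0,0,0],[0.065,0.0108,0.0472],0],
    [[0,0,0],[0.065,0.0108,0.0472],0],
  ],
)

```text
time: 13.05
position: [614.8, -93.9, 174.0]
ee_rot: [-112.2, 89.9, 157.9]
wrist_force: [0.3, 0.3, -1.0]
grip_width: 45.5
```

```bash
python3 - <<'E'
from h import *
np.set_printoptions(precision=1,suppress=True)
o=ctrl.observe();print(o['position'])
w,m=snap('wrist','w11');s,_=snap('scene','c11');d,_=snap('side','d11')
cv2.imwrite('pics/x11.png',np.hstack([cv2.resize(s[120:240,200:300],(400,480)),cv2.resize(d[120:240,340:440],(400,480))])[:,:,::-1])
S=ctrl.camera_model('scene');D=ctrl.camera_model('side')
for z in (18,100,115): print(z,proj(S,(614.4,-94.3,z)),proj(D,(614.4,-94.3,z)))
E
```

```text
[614.8 -93.9 174. ]
18 [249.8 218.8] [386.2 230.5]
100 [246.8 184.9] [388.8 205.8]
115 [246.2 178.3] [389.2 201.1]
```

View pics/x11.png

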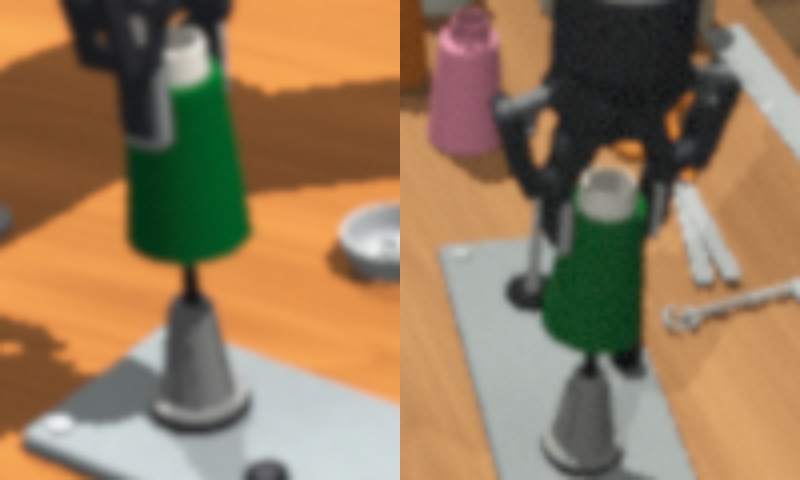

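View pics/w11.png

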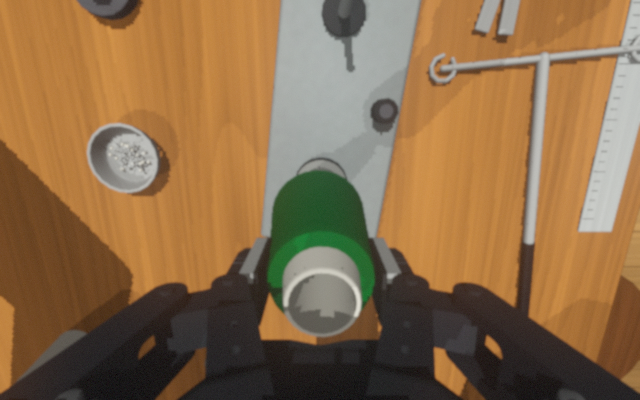

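Call:
jog_arm(
  moves=[
    [[0,0,0],[0.015,0.0,0.0],0],
    [[0,0,0],[0.03,0.0,0.0],0],
    [[0,0,0],[0.045,0.0,0.0],0],
    [[0,0,0],[0.055,0.0,0.0],0],
    [[0,0,0],[0.055,0.0,0.0],0],
  ],
)

```text
time: 13.62
position: [614.5, -94.5, 117.6]
ee_rot: [-107.1, 89.9, 162.9]
wrist_force: [-0.3, 0.5, -1.8]
grip_width: 45.5
```

```bash
python3 - <<'E'
from h import *
np.set_printoptions(precision=1,suppress=True)
o=ctrl.observe();print(o['position'],o['wrist_force'],o['wrist_torque'])
w,m=snap('wrist','w12');s,_=snap('scene','c12');d,_=snap('side','d12')
cv2.imwrite('pics/x12.png',np.hstack([cv2.resize(s[120:240,200:300],(400,480)),cv2.resize(d[120:240,340:440],(400,480))])[:,:,::-1])
E
```

```text
[614.5 -94.5 117.6] [-0.3  0.5 -1.8] [-0.  0.  0.]
```

View pics/x12.png

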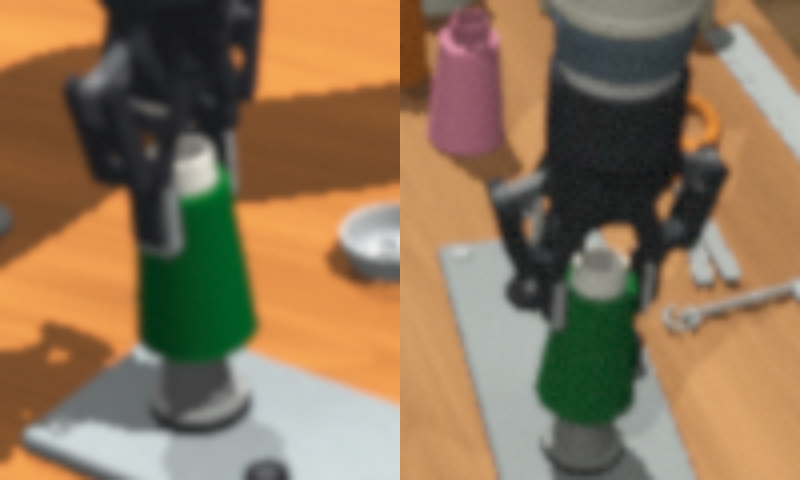

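Call:
jog_arm(
  moves=[
    [[0,0,0],[0.01,0.0,0.0],0],
    [[0,0,0],[0.02,0.0,0.0],0],
    [[0,0,0],[0.028,0.0,0.0],0],
    [[0,0,0],[0.033,0.0,0.0],0],
    [[0,0,0],[0.035,0.0,0.0],0],
    [[0,0,0],[0.035,0.0,0.0],0],
  ],
)

```text
time: 14.27
position: [614.6, -94.7, 83.8]
ee_rot: [-89.4, 90.0, -179.4]
wrist_force: [-2.1, 0.3, 1.2]
grip_width: 45.4
```

Call:
jog_arm(
  moves=[
    [[0,0,0],[0.0015,0.0,0.0],0],
    [[0,0,0],[0.003,0.0,0.0],0],
    [[0,0,0],[0.003,0.0,0.0],0],
  ],
)

```text
time: 14.52
position: [614.8, -94.8, 83.4]
ee_rot: [62.5, 89.9, -27.5]
wrist_force: [-9.5, 1.8, 22.8]
grip_width: 45.3
```

Call:
jog_arm(
  moves=[
    [[0,0,0],[-0.002,0.0,0.0],0],
    [[0,0,0],[-0.002,0.0,0.0],0],
  ],
)

```text
time: 14.68
position: [615.2, -94.9, 83.7]
ee_rot: [71.0, 89.9, -19.0]
wrist_force: [-3.7, 0.1, 11.3]
grip_width: 45.4
```

```bash
python3 - <<'E'
from h import *
np.set_printoptions(precision=1,suppress=True)
o=ctrl.observe();print(o['position'],o['wrist_force'],o['wrist_torque'])
s,_=snap('scene','c13');d,_=snap('side','d13')
cv2.imwrite('pics/x13.png',np.hstack([cv2.resize(s[120:240,200:300],(400,480)),cv2.resize(d[120:240,340:440],(400,480))])[:,:,::-1])
E
```

```text
[615.2 -94.9  83.7] [-3.7  0.1 11.3] [ 0.1  0.7 -0. ]
```

View pics/x13.png

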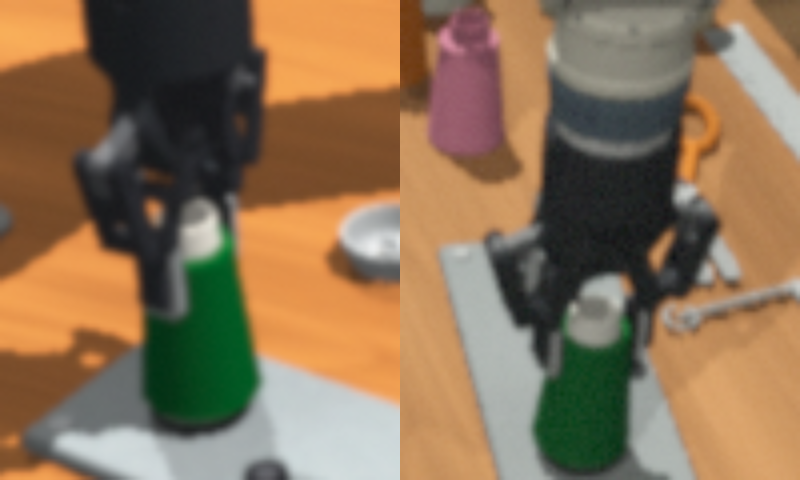

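Call:
jog_arm(
  moves=[
    [[0,0,0],[0.0,0.0,0.0],56],
    [[0,0,0],[0.0,0.0,0.0],62],
    [[0,0,0],[0.0,0.0,0.0],75],
    [[0,0,0],[0.0,0.0,0.0],90],
    [[0,0,0],[0.0,0.0,0.0],100],
    [[0,0,0],[-0.02,0.0,0.0],100],
    [[0,0,0],[-0.05,0.0,0.0],100],
    [[0,0,0],[-0.09,0.0,0.0],100],
    [[0,0,0],[-0.13,0.0,0.0],100],
    [[0,0,0],[-0.16,0.0,0.0],100],
  ],
)

```text
time: 15.62
position: [615.2, -94.8, 246.0]
ee_rot: [74.6, 89.9, -15.4]
wrist_force: [0.4, -0.1, -0.3]
grip_width: 85.2
```

```bash
python3 - <<'E'
from h import *
np.set_printoptions(precision=1,suppress=True)
o=ctrl.observe();print(o['position'],o['wrist_force'],o['wrist_torque'])
s,_=snap('scene','c14');d,_=snap('side','d14')
cv2.imwrite('pics/x14.png',np.hstack([cv2.resize(s[120:240,200:300],(400,480)),cv2.resize(d[120:240,340:440],(400,480))])[:,:,::-1])
E
```

```text
[615.2 -94.8 246. ] [ 0.4 -0.1 -0.3] [ 0. -0.  0.]
```

View pics/x14.png

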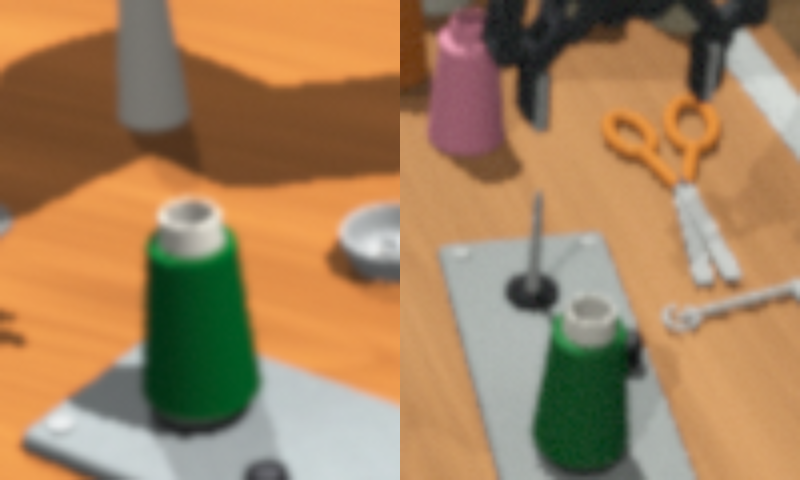

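Call:
jog_arm(
  moves=[
    [[0,0,0],[0.0,-0.0236,-0.032],100],
    [[0,0,0],[0.0,-0.0472,-0.064],100],
    [[0,0,0],[0.0,-0.0708,-0.096],100],
    [[0,0,0],[0.0,-0.0944,-0.128],100],
    [[0,0,0],[0.0,-0.118,-0.16],100],
    [[0,0,0],[0.0,-0.1416,-0.192],100],
    [[0,0,0],[0.0,-0.165,-0.224],100],
    [[0,0,0],[0.0,-0.1888,-0.256],100],
    [[0,0,0],[0.02,-0.207,-0.281],100],
    [[0,0,0],[0.05,-0.207,-0.281],100],
  ],
)

```text
time: 16.55
position: [406.0, 189.8, 194.2]
ee_rot: [119.6, 89.7, 29.8]
wrist_force: [0.7, -0.6, -0.9]
grip_width: 85.3
```

Call:
jog_arm(
  moves=[
    [[0,0,0],[0.0,0.0,0.0],100],
    [[0,0,0],[0.0,0.0,0.0],100],
  ],
)

```text
time: 16.72
position: [407.2, 186.1, 192.2]
ee_rot: [-72.4, 89.8, -162.3]
wrist_force: [1.4, -1.1, 0.6]
grip_width: 85.5
```

```bash
python3 - <<'E'
from h import *
np.set_printoptions(precision=1,suppress=True)
o=ctrl.observe();print(o['position'])
w,m=snap('wrist','w15');print(m['xyz'],m['attitude'])
b=cv2.imread('pics/side0.png');a=cv2.imread('pics/scene0.png')
cv2.imwrite('pics/sp.png',np.hstack([cv2.resize(a[170:220,380:430],(400,400),interpolation=2),cv2.resize(b[150:200,257:307],(400,400),interpolation=2)]))
E
```

```text
[407.2 186.1 192.2]
[406.6 253.  333.4] [-15.5   0.1   0.1]
```

View pics/w15.png

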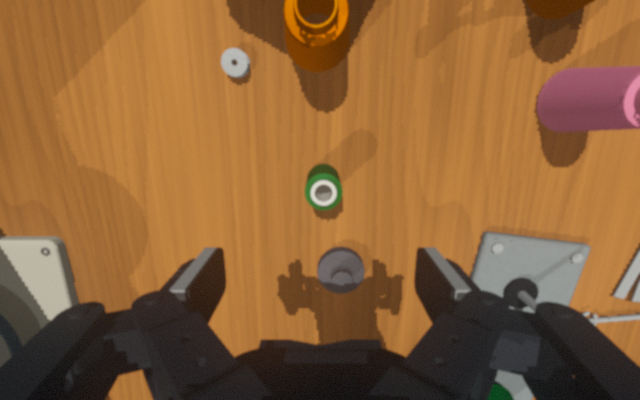

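View pics/sp.png

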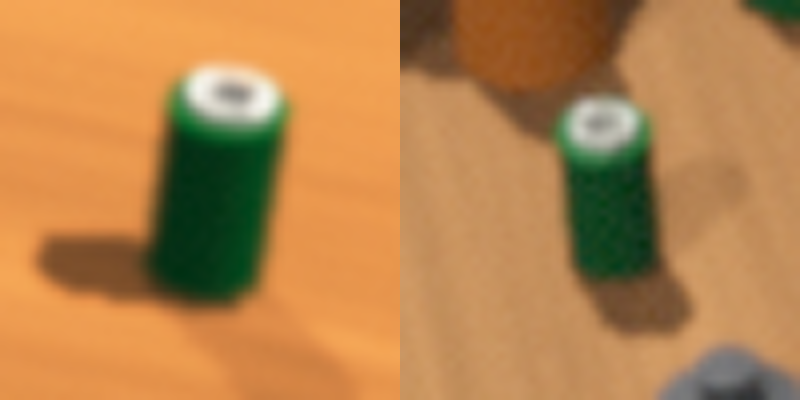

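```bash
python3 - <<'E'
from h import *
np.set_printoptions(precision=1,suppress=True)
W=ctrl.camera_model('wrist');S=ctrl.camera_model('scene');D=ctrl.camera_model('side')
s=(380+231/8,170+93/8);d=(257+202/8,150+125/8)
print(tri((S,s),(D,d)),tri((S,s),(D,d),(W,(323,192.5))),onz(W,(323,192.5),62),onz(W,(341,270),5),ctrl.observe()['position'])
w=cv2.imread('pics/w15.png');cv2.imwrite('pics/w15c.png',cv2.resize(w[150:230,280:360],(480,480),interpolation=2))
E
```

```text
(array([406.5, 184.9,  60.1]), [0.4, 0.4]) (array([408.3, 183.7,  61.3]), [1.3, 2.2, 2.6]) [410.4 182.3  62. ] [432.   75.7   5. ] [408.3 185.9 193.2]
```

View pics/w15c.png

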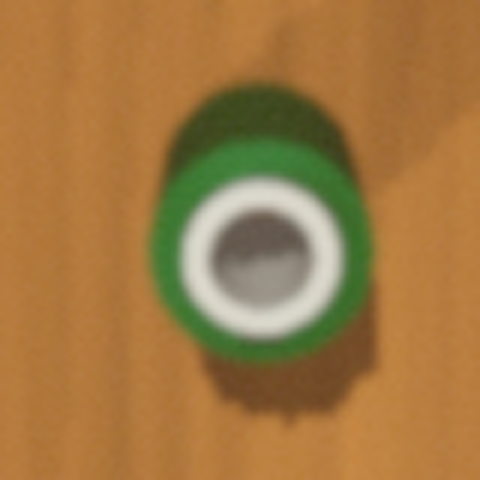

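Call:
jog_arm(
  moves=[
    [[0,0,0],[0.04,0.002,0.0035],100],
    [[0,0,0],[0.08,0.002,0.0035],100],
    [[0,0,0],[0.1,0.002,0.0035],100],
    [[0,0,0],[0.1,0.002,0.0035],100],
    [[0,0,0],[0.1,0.002,0.0035],100],
  ],
)

```text
time: 17.18
position: [411.0, 182.1, 93.6]
ee_rot: [-72.3, 90.0, -162.4]
wrist_force: [1.3, -0.1, 0.7]
grip_width: 85.5
```

```bash
python3 - <<'E'
from h import *
np.set_printoptions(precision=1,suppress=True)
o=ctrl.observe();print(o['position'])
w,m=snap('wrist','w16');print(m['xyz'],m['attitude'])
E
```

```text
[411.  182.1  93.6]
[410.3 248.8 234.8] [-15.5  -0.   -0. ]
```

View pics/w16.png

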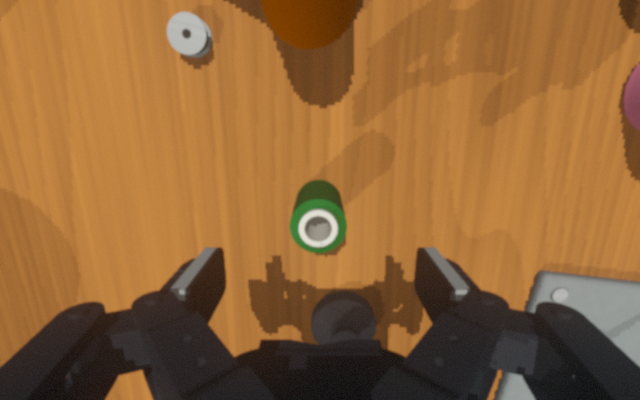

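Call:
jog_arm(
  moves=[
    [[0,0,0],[0.03,0.0,0.0],100],
    [[0,0,0],[0.055,0.0,0.0],90],
    [[0,0,0],[0.07,0.0,0.0],75],
    [[0,0,0],[0.07,0.0,0.0],60],
    [[0,0,0],[0.07,0.0,0.0],50],
    [[0,0,0],[0.07,0.0,0.0],40],
    [[0,0,0],[0.07,0.0,0.0],0],
    [[0,0,0],[0.07,0.0,0.0],0],
    [[0,0,0],[0.07,0.0,0.0],0],
    [[0,0,0],[0.07,0.0,0.0],0],
  ],
)

```text
time: 18.07
position: [411.5, 183.0, 24.9]
ee_rot: [100.7, 89.8, 10.7]
wrist_force: [-0.9, -1.3, 4.7]
grip_width: 31.4
```

Call:
jog_arm(
  moves=[
    [[0,0,0],[-0.01,0.0,0.0],0],
    [[0,0,0],[-0.03,0.0,0.0],0],
    [[0,0,0],[-0.06,0.0,0.0],0],
    [[0,0,0],[-0.1,0.0,0.0],0],
    [[0,0,0],[-0.14,0.0,0.0],0],
    [[0,0,0],[-0.16,0.0,0.0],0],
    [[0,0,0],[-0.16,0.0,0.0],0],
  ],
)

```text
time: 18.65
position: [412.3, 183.3, 189.1]
ee_rot: [103.2, 89.4, 13.2]
wrist_force: [-0.6, 1.0, -1.0]
grip_width: 31.3
```

```bash
python3 - <<'E'
from h import *
np.set_printoptions(precision=1,suppress=True)
o=ctrl.observe();print(o['position'])
w,m=snap('wrist','w17');print(m['xyz'],m['attitude'])
E
```

```text
[412.3 183.3 189.1]
[410.  249.7 330.5] [-15.3  -0.6   0.1]
```

View pics/w17.png

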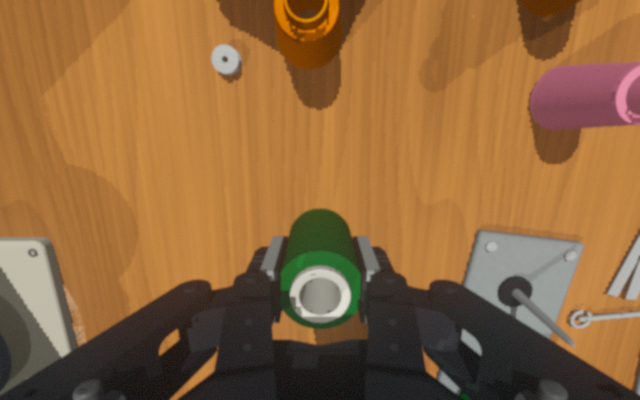

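Call:
jog_arm(
  moves=[
    [[0,0,0],[0.0,0.03,-0.0],0],
    [[0,0,0],[0.0,0.06,0.02],0],
    [[0,0,0],[0.0,0.095,0.04],0],
    [[0,0,0],[0.0,0.13,0.062],0],
    [[0,0,0],[0.0,0.163,0.085],0],
    [[0,0,0],[0.0,0.195,0.108],0],
    [[0,0,0],[0.0,0.215,0.122],0],
    [[0,0,0],[0.01,0.2234,0.129],0],
    [[0,0,0],[0.035,0.2234,0.129],0],
    [[0,0,0],[0.045,0.2234,0.129],0],
  ],
)

```text
time: 19.53
position: [632.0, 53.4, 134.0]
ee_rot: [-94.5, 89.7, 175.4]
wrist_force: [0.1, 0.3, -1.0]
grip_width: 31.0
```

Call:
jog_arm(
  moves=[
    [[0,0,0],[0.0,0.0,0.0],0],
    [[0,0,0],[0.0,0.0,0.0],0],
  ],
)

```text
time: 19.7
position: [632.3, 54.4, 137.4]
ee_rot: [-95.3, 89.9, 174.7]
wrist_force: [-0.4, 0.2, -1.4]
grip_width: 31.0
```

```bash
cat >> h.py <<'E'
def look(k,sx=(265,365),dx=(320,420)):
    np.set_printoptions(precision=1,suppress=True)
    o=ctrl.observe();print(o['position'],o['wrist_force'],o['wrist_torque'])
    w,m=snap('wrist','w%d'%k);s,_=snap('scene','c%d'%k);d,_=snap('side','d%d'%k)
    print(m['xyz'],m['attitude'])
    cv2.imwrite('pics/x%d.png'%k,np.hstack([cv2.resize(s[150:260,sx[0]:sx[1]],(400,440),interpolation=2),cv2.resize(d[110:220,dx[0]:dx[1]],(400,440),interpolation=2)])[:,:,::-1])
    cv2.imwrite('pics/w%dc.png'%k,cv2.resize(w[100:340,220:420],(500,600),interpolation=2)[:,:,::-1])
E
python3 -c "
from h import *
look(18)
S=ctrl.camera_model('scene');D=ctrl.camera_model('side')
for z in (18,102,115,177): print(z,proj(S,(632.8,54.3,z)),proj(D,(632.8,54.3,z)))"
```

```text
[632.3  54.4 137.4] [-0.4  0.2 -1.4] [-0.   0.1 -0. ]
[631.6 121.1 278.7] [-15.4   0.1   0.1]
18 [313.2 242.7] [373.6 192.3]
102 [313.8 206.9] [375.4 167.6]
115 [313.9 200.9] [375.7 163.6]
177 [314.4 170.9] [377.1 143.6]
```

View pics/x18.png

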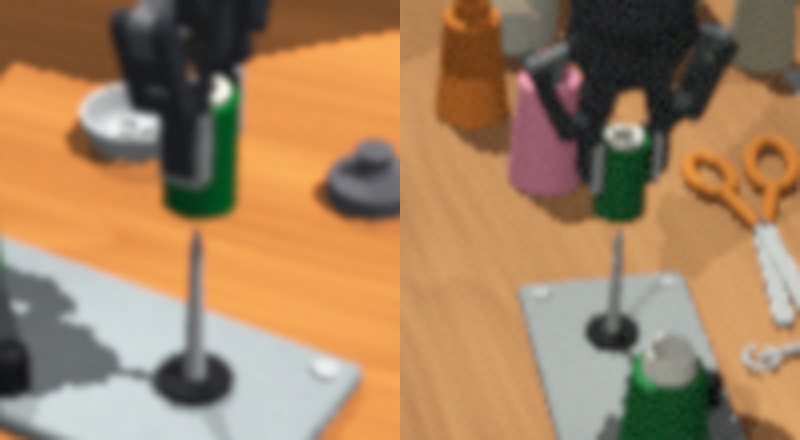

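View pics/w18c.png

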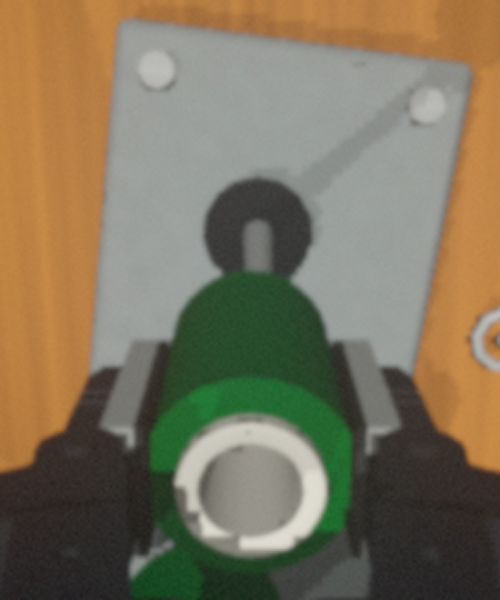

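Call:
jog_arm(
  moves=[
    [[0,0,0],[0.0,0.001,0.0007],0],
    [[0,0,0],[0.015,0.001,0.0007],0],
    [[0,0,0],[0.03,0.001,0.0007],0],
    [[0,0,0],[0.045,0.001,0.0007],0],
    [[0,0,0],[0.055,0.001,0.0007],0],
    [[0,0,0],[0.055,0.001,0.0007],0],
    [[0,0,0],[0.055,0.001,0.0007],0],
  ],
)

```text
time: 20.43
position: [634.4, 53.1, 83.1]
ee_rot: [-98.1, 90.0, 171.9]
wrist_force: [0.2, 1.0, 0.3]
grip_width: 30.9
```

```bash
python3 -c "
from h import *
look(19)"
```

```text
[634.4  53.1  83.1] [0.2 1.  0.3] [-0.   0.  -0.1]
[633.5 119.8 224.3] [-15.4  -0.    0.1]
```

View pics/x19.png

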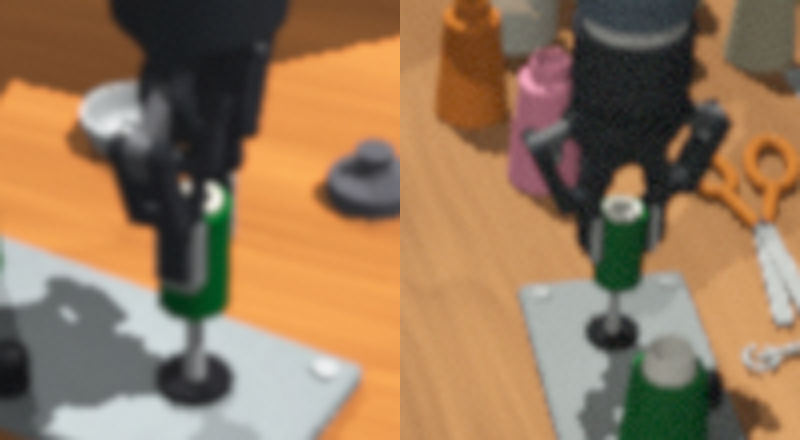

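View pics/w19c.png

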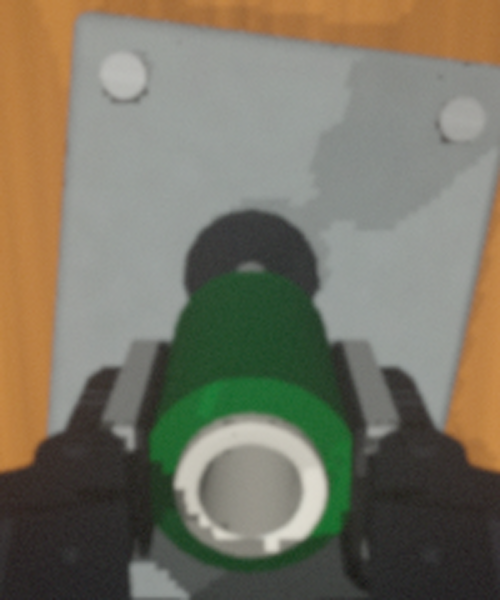

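Call:
jog_arm(
  moves=[
    [[0,0,0],[0.012,0.0,0.0],0],
    [[0,0,0],[0.024,0.0,0.0],0],
    [[0,0,0],[0.032,0.0,0.0],0],
    [[0,0,0],[0.037,0.0,0.0],0],
    [[0,0,0],[0.039,0.0,0.0],0],
    [[0,0,0],[0.04,0.0,0.0],0],
    [[0,0,0],[0.04,0.0,0.0],0],
  ],
)

```text
time: 21.17
position: [634.6, 53.0, 43.3]
ee_rot: [86.4, 90.0, -3.6]
wrist_force: [-0.2, 0.2, -0.5]
grip_width: 31.2
```

Call:
jog_arm(
  moves=[
    [[0,0,0],[0.001,0.0,0.0],0],
    [[0,0,0],[0.002,0.0,0.0],0],
    [[0,0,0],[0.002,0.0,0.0],0],
  ],
)

```text
time: 21.42
position: [634.8, 53.0, 42.9]
ee_rot: [83.8, 89.9, -6.2]
wrist_force: [-4.9, -0.4, 14.0]
grip_width: 31.2
```

Call:
jog_arm(
  moves=[
    [[0,0,0],[-0.001,0.0,0.0],0],
    [[0,0,0],[-0.001,0.0,0.0],40],
    [[0,0,0],[-0.001,0.0,0.0],46],
    [[0,0,0],[-0.001,0.0,0.0],55],
    [[0,0,0],[-0.001,0.0,0.0],65],
    [[0,0,0],[-0.001,0.0,0.0],65],
    [[0,0,0],[-0.03,0.0,0.0],70],
    [[0,0,0],[-0.07,0.0,0.0],70],
    [[0,0,0],[-0.11,0.0,0.0],85],
    [[0,0,0],[-0.15,0.0,0.0],100],
  ],
)

```text
time: 22.25
position: [633.9, 53.0, 192.3]
ee_rot: [-95.7, 89.9, 174.3]
wrist_force: [0.9, 0.1, 0.1]
grip_width: 81.4
```

Call:
jog_arm(
  moves=[
    [[0,0,0],[-0.03,0.0,0.0],100],
    [[0,0,0],[-0.05,0.0,0.0],100],
    [[0,0,0],[-0.05,0.0,0.0],100],
  ],
)

```text
time: 22.5
position: [635.7, 53.0, 245.8]
ee_rot: [86.8, 89.6, -3.2]
wrist_force: [0.6, 1.0, 0.3]
grip_width: 85.5
```

```bash
python3 -c "
from h import *
look(20)"
```

```text
[635.7  53.  245.8] [0.6 1.  0.3] [-0. -0.  0.]
[633.8 119.8 387.1] [-15.5  -0.5   0. ]
```

View pics/x20.png

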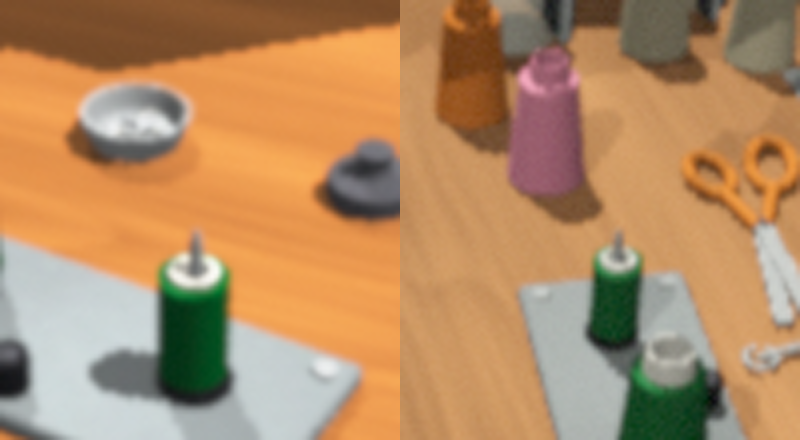

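View pics/w20.png

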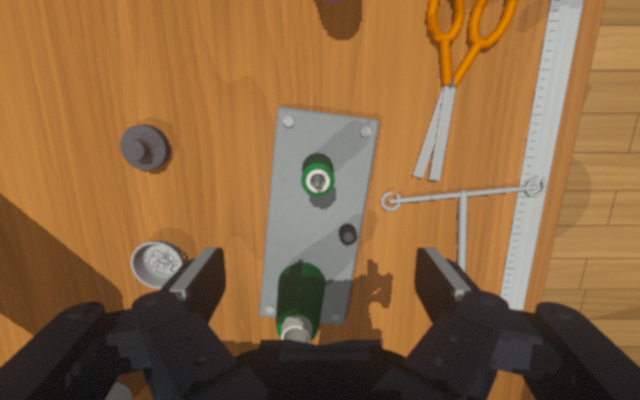

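Call:
jog_arm(
  moves=[
    [[0,0,0],[0.0,-0.0135,0.0371],100],
    [[0,0,0],[0.0,-0.027,0.0742],100],
    [[0,0,0],[0.0,-0.0405,0.1113],100],
    [[0,0,0],[0.0,-0.054,0.1484],100],
    [[0,0,0],[0.0,-0.0675,0.1855],100],
    [[0,0,0],[0.0,-0.081,0.2226],100],
    [[0,0,0],[0.0,-0.0945,0.26],100],
    [[0,0,0],[0.0,-0.108,0.297],100],
    [[0,0,0],[0.0,-0.1215,0.334],100],
    [[0,0,0],[0.0,-0.135,0.3715],100],
  ],
)

```text
time: 23.48
position: [497.9, -319.8, 239.0]
ee_rot: [-131.8, 89.8, 138.2]
wrist_force: [1.3, -0.5, -0.3]
grip_width: 85.6
```

Call:
jog_arm(
  moves=[
    [[0,0,0],[0.04,0.0,0.0],100],
    [[0,0,0],[0.08,0.0,0.0],100],
    [[0,0,0],[0.1,0.0,0.0],100],
    [[0,0,0],[0.1,0.0,0.0],100],
    [[0,0,0],[0.1,0.0,0.0],100],
  ],
)

```text
time: 23.9
position: [498.6, -317.9, 139.2]
ee_rot: [-131.1, 89.8, 138.9]
wrist_force: [0.3, 1.3, 1.0]
grip_width: 85.6
```

```bash
python3 - <<'E'
from h import *
np.set_printoptions(precision=1,suppress=True)
o=ctrl.observe();print(o['position'])
w,m=snap('wrist','w21');print(m['xyz'],m['attitude'])
for d in ctrl.landmark_of('spool_cap','wrist')[:3]: print(np.round(d['at']),round(d['conf'],2),onz(m,d['at'],0))
E
```

```text
[ 498.6 -317.9  139.2]
[ 498.1 -251.5  280.7] [-15.3   0.1   0. ]
[322. 190.] 0.75 [ 499.3 -320.5    0. ]
```

View pics/w21.png

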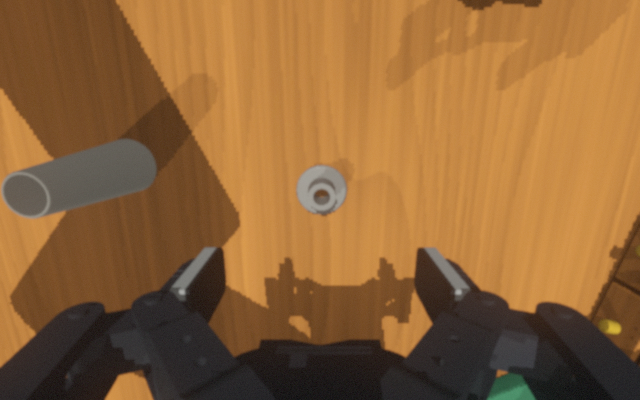

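```bash
python3 - <<'E'
from h import *
np.set_printoptions(precision=1,suppress=True)
W=ctrl.camera_model('wrist');S=ctrl.camera_model('scene');D=ctrl.camera_model('side')
print(tri((S,(47,64)),(D,(497,392))),'green',onz(W,(500,380),0),onz(W,(500,380),60))
print(onz(W,(322,195.5),27),onz(W,(321.5,190),3),W['xyz'],ctrl.observe()['position'])
w=cv2.imread('pics/w21.png');cv2.imwrite('pics/w21c.png',cv2.resize(w[155:230,285:360],(500,500),interpolation=2))
E
```

```text
(array([ 553.3, -622.5,  247.2]), [1.5, 1.5]) green [ 698.1 -538.2    0. ] [ 655.9 -477.5   60. ]
[ 501.3 -320.8   27. ] [ 501.  -322.1    3. ] [ 498.9 -251.9  283.1] [ 500.  -318.7  141.9]
```

View pics/w21c.png

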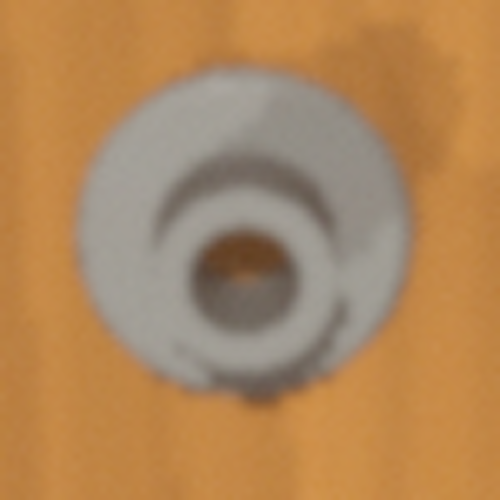

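Call:
jog_arm(
  moves=[
    [[0,0,0],[0.04,0.001,0.0032],90],
    [[0,0,0],[0.08,0.001,0.0032],80],
    [[0,0,0],[0.11,0.001,0.0032],60],
    [[0,0,0],[0.125,0.001,0.0032],50],
    [[0,0,0],[0.132,0.001,0.0032],45],
    [[0,0,0],[0.132,0.001,0.0032],45],
    [[0,0,0],[0.132,0.001,0.0032],45],
  ],
)

```text
time: 24.58
position: [501.4, -322.3, 10.4]
ee_rot: [48.9, 89.9, -41.1]
wrist_force: [-0.2, -0.2, -0.5]
grip_width: 38.1
```

```bash
python3 - <<'E'
from h import *
np.set_printoptions(precision=1,suppress=True)
o=ctrl.observe();print(o['position'],o['wrist_force'],o['grip_width'])
w,m=snap('wrist','w22')
cv2.imwrite('pics/w22c.png',cv2.resize(w[160:340,220:420],(600,540),interpolation=2)[:,:,::-1])
E
```

```text
[ 501.4 -322.3   10.4] [-0.2 -0.2 -0.5] 38.14440936004394
```

View pics/w22c.png

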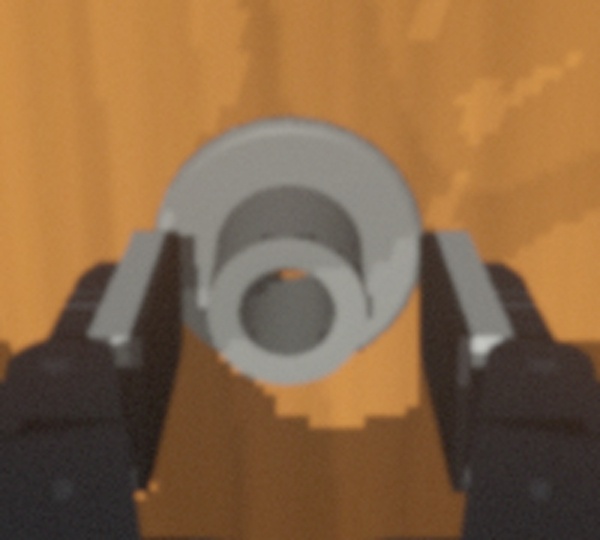

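Call:
jog_arm(
  moves=[
    [[0,0,0],[0.0,-0.0015,-0.003],45],
    [[0,0,0],[0.0,-0.0015,-0.003],45],
    [[0,0,0],[0.0,-0.0015,-0.003],45],
  ],
)

```text
time: 24.88
position: [499.2, -318.8, 9.8]
ee_rot: [50.7, 89.9, -39.3]
wrist_force: [-0.4, -0.3, -0.5]
grip_width: 38.6
```

```bash
python3 - <<'E'
from h import *
np.set_printoptions(precision=1,suppress=True)
o=ctrl.observe();print(o['position'],o['wrist_force'],o['grip_width'])
w,m=snap('wrist','w23');print(m['xyz'])
cv2.imwrite('pics/w23c.png',cv2.resize(w[160:340,220:420],(600,540),interpolation=2)[:,:,::-1])
E
```

```text
[ 499.2 -318.8    9.8] [-0.4 -0.3 -0.5] 38.59285271466022
[ 498.1 -251.9  151. ]
```

View pics/w23c.png

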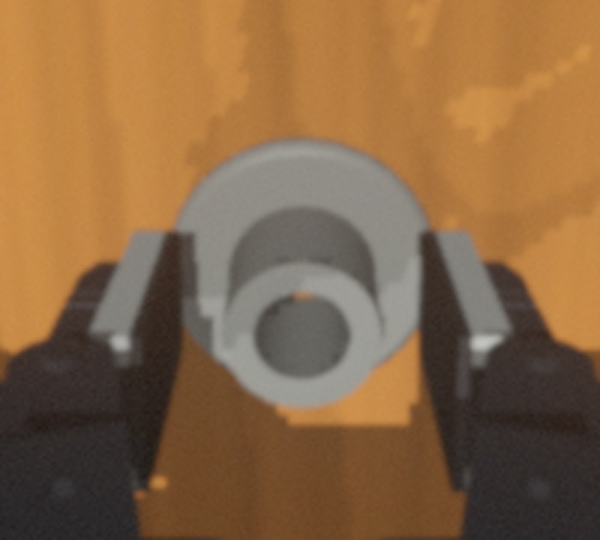

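Call:
jog_arm(
  moves=[
    [[0,0,0],[0.0,0.0,0.0],35],
    [[0,0,0],[0.0,0.0,0.0],28],
    [[0,0,0],[0.0,0.0,0.0],0],
    [[0,0,0],[0.0,0.0,0.0],0],
    [[0,0,0],[0.0,0.0,0.0],0],
    [[0,0,0],[0.0,0.0,0.0],0],
  ],
)

```text
time: 25.43
position: [499.1, -318.9, 9.2]
ee_rot: [50.9, 90.0, -39.1]
wrist_force: [-1.7, 0.6, 5.5]
grip_width: 20.6
```

Call:
jog_arm(
  moves=[
    [[0,0,0],[-0.01,0.0,0.0],0],
    [[0,0,0],[-0.03,0.0,0.0],0],
    [[0,0,0],[-0.06,0.0,0.0],0],
    [[0,0,0],[-0.1,0.0,0.0],0],
    [[0,0,0],[-0.14,0.0,0.0],0],
    [[0,0,0],[-0.18,0.0,0.0],0],
    [[0,0,0],[-0.19,0.0,0.0],0],
    [[0,0,0],[-0.19,0.0,0.0],0],
  ],
)

```text
time: 26.1
position: [500.0, -319.6, 203.2]
ee_rot: [49.4, 89.6, -40.6]
wrist_force: [-0.7, -0.3, -0.4]
grip_width: 20.7
```

```bash
python3 - <<'E'
from h import *
np.set_printoptions(precision=1,suppress=True)
o=ctrl.observe();print(o['position'],o['wrist_force'],o['grip_width'])
w,m=snap('wrist','w24');print(m['xyz'])
cv2.imwrite('pics/w24c.png',cv2.resize(w[160:340,220:420],(600,540),interpolation=2)[:,:,::-1])
E
```

```text
[ 500.  -319.6  203.2] [-0.7 -0.3 -0.4] 20.694933904218654
[ 498.3 -252.2  344.2]
```

View pics/w24c.png

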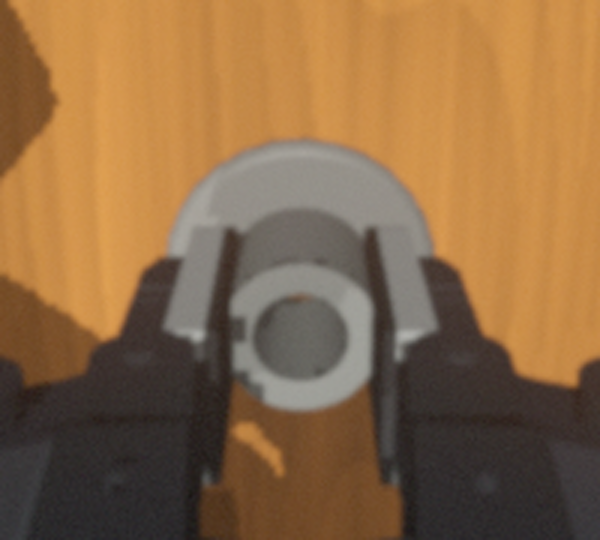

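Call:
jog_arm(
  moves=[
    [[0,0,0],[0.0,-0.0,-0.025],0],
    [[0,0,0],[0.0,0.013,-0.06],0],
    [[0,0,0],[0.0,0.027,-0.098],0],
    [[0,0,0],[0.0,0.041,-0.136],0],
    [[0,0,0],[0.0,0.055,-0.174],0],
    [[0,0,0],[0.0,0.069,-0.212],0],
    [[0,0,0],[0.0,0.083,-0.25],0],
    [[0,0,0],[0.0,0.097,-0.288],0],
    [[0,0,0],[0.0,0.111,-0.326],0],
    [[0,0,0],[0.0,0.125,-0.355],0],
  ],
)

```text
time: 26.98
position: [623.4, 39.3, 196.9]
ee_rot: [-100.2, 89.8, 169.8]
wrist_force: [1.1, -0.3, -0.7]
grip_width: 20.6
```

Call:
jog_arm(
  moves=[
    [[0,0,0],[0.0,0.0073,-0.0119],0],
    [[0,0,0],[0.0,0.0103,-0.0169],0],
    [[0,0,0],[0.03,0.0103,-0.0169],0],
    [[0,0,0],[0.055,0.0103,-0.0169],0],
    [[0,0,0],[0.068,0.0103,-0.0169],0],
    [[0,0,0],[0.068,0.0103,-0.0169],0],
    [[0,0,0],[0.068,0.0103,-0.0169],0],
  ],
)

```text
time: 27.57
position: [633.4, 52.0, 129.9]
ee_rot: [-87.5, 89.9, -177.5]
wrist_force: [-0.0, -0.4, 0.2]
grip_width: 20.3
```

```bash
python3 -c "
from h import *
look(25)"
```

```text
[633.4  52.  129.9] [-0.  -0.4  0.2] [ 0. -0. -0.]
[633.  118.8 271.2] [-15.5   0.1  -0. ]
```

View pics/x25.png

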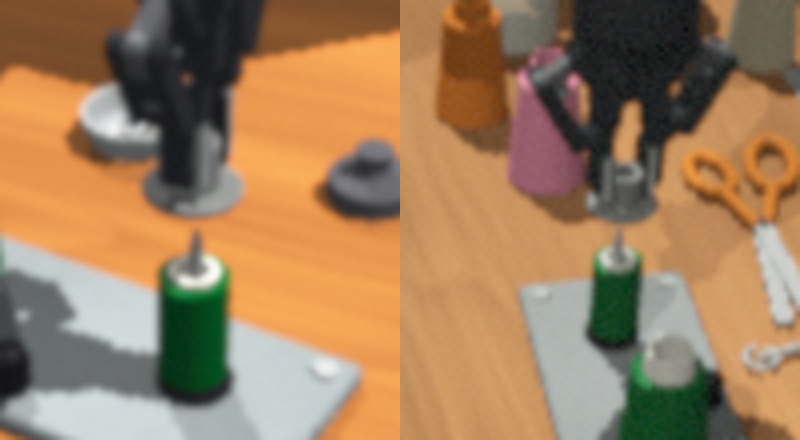

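View pics/w25c.png

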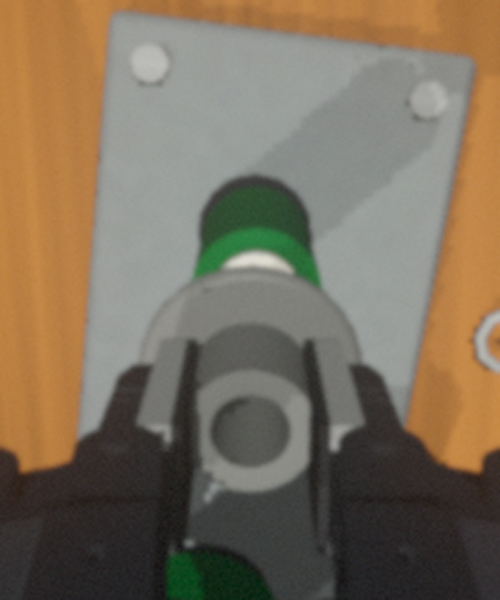

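Call:
jog_arm(
  moves=[
    [[0,0,0],[0.0,0.0004,-0.0008],0],
    [[0,0,0],[0.01,0.0004,-0.0008],0],
    [[0,0,0],[0.015,0.0004,-0.0008],0],
    [[0,0,0],[0.015,0.0004,-0.0008],0],
    [[0,0,0],[0.015,0.0004,-0.0008],0],
  ],
)

```text
time: 28.13
position: [634.2, 54.1, 115.2]
ee_rot: [-92.9, 89.9, 177.1]
wrist_force: [-0.6, 0.3, -0.7]
grip_width: 20.2
```

```bash
python3 -c "
from h import *
look(26)"
```

```text
[634.2  54.1 115.2] [-0.6  0.3 -0.7] [ 0. -0.  0.]
[633.5 120.8 256.4] [-15.4   0.    0.1]
```

View pics/x26.png

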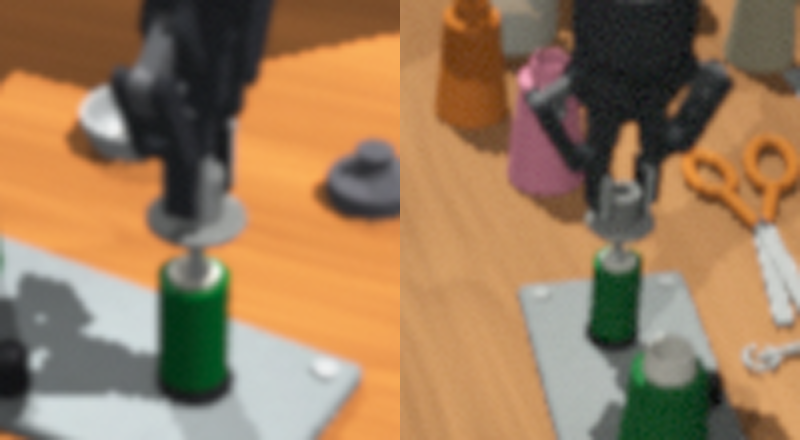

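View pics/w26c.png

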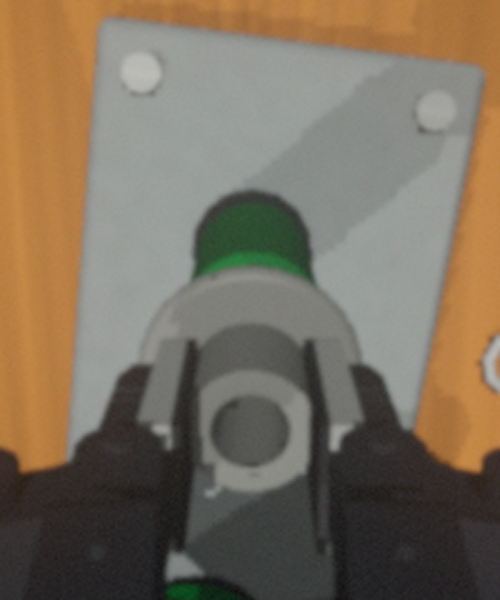

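Call:
jog_arm(
  moves=[
    [[0,0,0],[0.004,0.0,0.0],0],
    [[0,0,0],[0.008,0.0,0.0],0],
    [[0,0,0],[0.012,0.0,0.0],0],
    [[0,0,0],[0.012,0.0,0.0],0],
  ],
)

```text
time: 28.62
position: [634.1, 54.0, 102.6]
ee_rot: [-92.0, 89.9, 178.0]
wrist_force: [0.5, -1.1, -0.2]
grip_width: 20.7
```

```bash
python3 -c "
from h import *
look(27)"
```

```text
[634.1  54.  102.6] [ 0.5 -1.1 -0.2] [ 0. -0.  0.]
[633.4 120.7 243.9] [-15.4   0.1   0. ]
```

View pics/w27c.png

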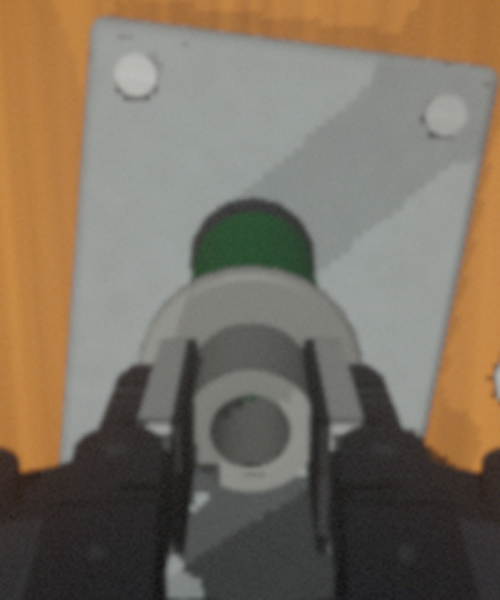

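Call:
jog_arm(
  moves=[
    [[0,0,0],[0.004,0.0,0.0],0],
    [[0,0,0],[0.008,0.0,0.0],0],
    [[0,0,0],[0.011,0.0,0.0],0],
    [[0,0,0],[0.013,0.0,0.0],0],
    [[0,0,0],[0.013,0.0,0.0],0],
  ],
)

```text
time: 29.18
position: [634.3, 54.0, 90.1]
ee_rot: [-91.7, 89.9, 178.3]
wrist_force: [-0.0, 0.2, -0.1]
grip_width: 20.9
```

Call:
jog_arm(
  moves=[
    [[0,0,0],[0.001,0.0,0.0],0],
    [[0,0,0],[0.002,0.0,0.0],0],
    [[0,0,0],[0.002,0.0,0.0],0],
  ],
)

```text
time: 29.43
position: [634.9, 54.0, 89.2]
ee_rot: [89.4, 89.9, -0.6]
wrist_force: [-0.6, -0.6, 2.1]
grip_width: 20.4
```

Call:
jog_arm(
  moves=[
    [[0,0,0],[0.001,0.0,0.0],0],
    [[0,0,0],[0.001,0.0,0.0],0],
  ],
)

```text
time: 29.6
position: [635.2, 54.0, 89.1]
ee_rot: [86.8, 89.9, -3.2]
wrist_force: [-2.6, 0.5, 8.3]
grip_width: 20.2
```

```bash
python3 -c "
from h import *
look(28)"
```

```text
[635.2  54.   89.1] [-2.6  0.5  8.3] [ 0.   0.4 -0. ]
[634.  120.7 230.3] [-15.5  -0.2   0. ]
```

View pics/x28.png

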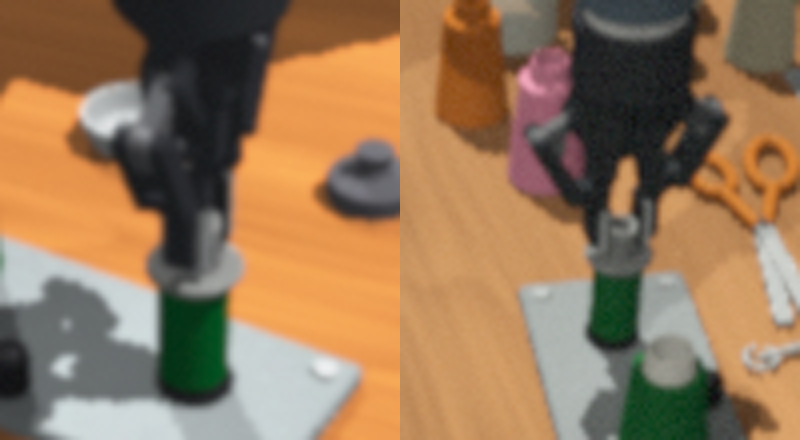

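View pics/w28c.png

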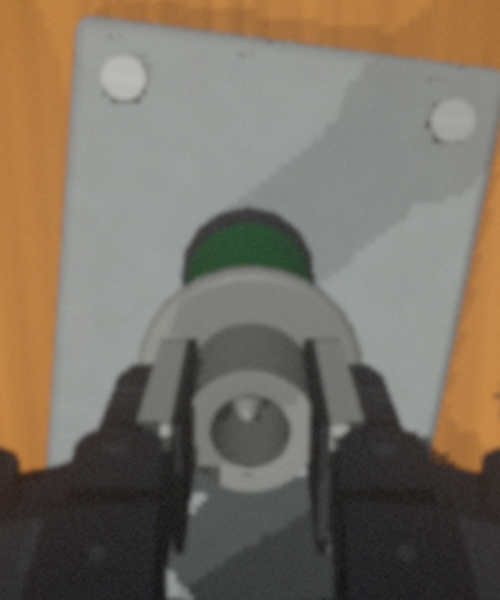

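Cap is down on the spool with the pin tip showing in the collar hole (crop 248,408). Release and withdraw straight up.

Call:
jog_arm(
  moves=[
    [[0,0,0],[-0.0005,0.0,0.0],0],
    [[0,0,0],[-0.0005,0.0,0.0],28],
    [[0,0,0],[-0.0005,0.0,0.0],34],
    [[0,0,0],[-0.0005,0.0,0.0],45],
    [[0,0,0],[-0.0005,0.0,0.0],60],
    [[0,0,0],[-0.0005,0.0,0.0],60],
    [[0,0,0],[-0.02,0.0,0.0],65],
    [[0,0,0],[-0.05,0.0,0.0],75],
    [[0,0,0],[-0.09,0.0,0.0],90],
    [[0,0,0],[-0.13,0.0,0.0],100],
  ],
)

```text
time: 30.58
position: [633.9, 54.0, 218.5]
ee_rot: [-91.9, 89.9, 178.1]
wrist_force: [2.1, -0.2, 1.2]
grip_width: 84.8
```

Call:
jog_arm(
  moves=[
    [[0,0,0],[-0.03,0.0,0.0],100],
    [[0,0,0],[-0.03,0.0,0.0],100],
    [[0,0,0],[-0.03,0.0,0.0],100],
    [[0,0,0],[-0.03,0.0,0.0],100],
  ],
)

```text
time: 30.92
position: [634.4, 54.0, 247.1]
ee_rot: [-91.7, 90.0, 178.3]
wrist_force: [0.2, -1.2, 0.3]
grip_width: 85.7
```

```bash
python3 -c "
from h import *
look(29,(225,325),(335,435))"
```

```text
[634.4  54.  247.1] [ 0.2 -1.2  0.3] [-0. -0.  0.]
[633.6 120.7 388.4] [-15.4   0.    0. ]
```

View pics/x29.png

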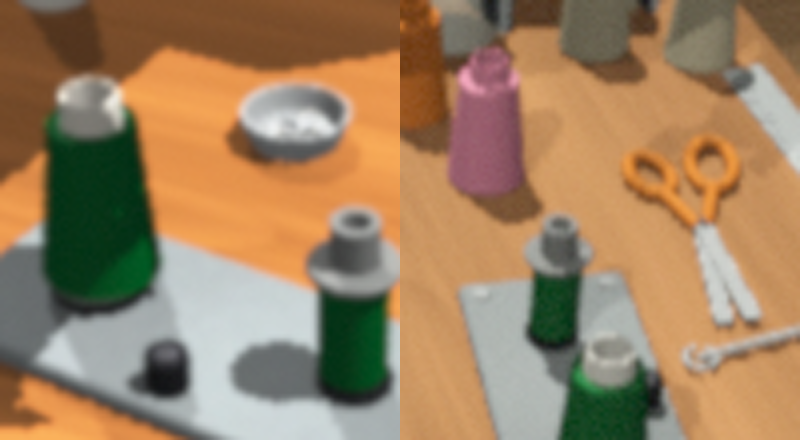

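View pics/w29.png

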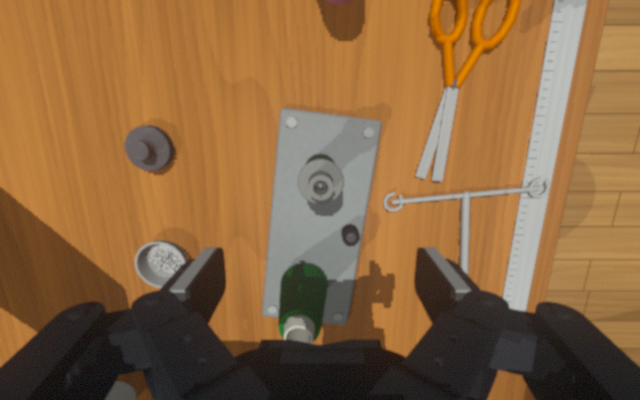

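View pics/c29.png

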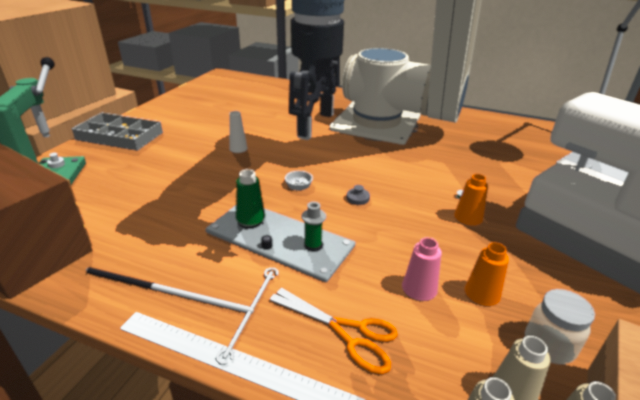

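```bash
python3 -c "
from h import *
print(ctrl.finish_job())"
```

```text
the job is handed in; nothing more can be done
None
```

The thread stand is loaded and the job is handed in at about 31 s of the 112 s allowed. I put on the cone holder, then the green cone, then the green spool and last the spool cap. Each was lowered until light contact (8 to 29 N at the wrist) and then released.

- **Seating:** The rise from grasp to contact was 18, 21.6, 18.0 and 80 mm for the holder, cone, spool and cap. The text's heights give 18, 22, 18 and 80.
- **Last pictures:** They show the cone and the capped spool upright on the stand. The pin dish is where it was at the start, and the gripper is open and well clear.
- **Look-alikes:** I took the thin grey disc with a hole through its collar as the cap. I left the thicker knob without a hole, the orange and pink cones, and the tall bare cone.

**Disagreements:**
- The camera views differed by 2 to 5 mm on some positions, so I corrected the alignment by 1 to 3 mm from close views before grasping the cap and before lowering the holder, spool and cap.
- The cone hung about 3° off vertical in the grip, but looked upright once seated.
- The gripper read the spool and the cap's collar about 3 mm narrower than the text gives.

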